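# Stack the specimen cases

## Robot

A 6-joint arm with a two-finger parallel gripper is mounted at the origin on the work surface; the furniture and walls round the work are solid. World frame = base frame: x ahead of the robot, y to its left, z up, the work surface at z = 0. Lengths are in m, angles in rad, forces in N, time in s.
With the tool pointing down it reaches from about 0.3 to 0.775 m from the base axis. Payload 14.6 kg.
Tool frame: the origin (TCP) lies at the centre of the arm's flange, where the gripper is bolted on; the fingertips stand 199 mm ahead of it and the grasp point (between the pads) lies ahead of it (env.tcp_to_grasp is the x of the grasp point in the tool frame, in m); x points along the fingers, z is the direction in which the jaws open and shut, and the axes are right-handed (so a half turn about x gives the same grasp; the last joint's range is limited). The gripper opens to 94 mm and grips with 3 to 60 N. Pads are 16 mm wide; open, the fingers measure 119 mm over their backs; the gripper's body (75 mm by 177 mm) begins 78 mm behind the grasp point.
Start: joints at [-1.414, 0.3, 1.521, -0, 1.321, -0.067], TCP at [0.122, -0.536, 0.405] pointing down, gripper open.
Joint ranges: [-3.03, 3.03], [-0.79, 2.21], [0.23, 2.52], [-1.04, 4.18], [0, 3.07], [-2.55, 2.55]. Speed limits (rad/s): [2.22, 2.22, 2.57, 3.14, 3.14, 3.14].

## Interface

Orientations are given as a 3x3 rotation matrix whose columns are the frame's x, y, z axes.
In Python, from station import env gives the robot as it stands.
- The arm moves only by the tool play_rows, never from a script. Its argument "steps" is a list of rows, each a list of 3 entries, a list of its own where there are three numbers: the finger opening in m, from 0 to 0.094, then the shift along the tool's x, y, z in m, then the turn, a rotation vector about the tool's x, y, z in degrees. A call has exactly 5 rows; each row shifts and turns the pose as measured when the row begins, along the tool's axes as they then stand; what a row does not reach is not made up. A row lasts 1/10 s, in which the tool goes at most 50 mm and 8.59 degrees, less where a joint would pass 70% of its speed; a pose out of reach is approached as far as the arm can. A call with a gripper value outside its range is refused whole. The fingers move at their own pace and stop on an object; the grip force is fixed at half the most. Time passes only in rows, so rows that do not move let the fingers close, or fill a call up. It gives the time, the measured TCP pose, the force and the opening at its end, in the units of the state.
- env.sense(): the state, without advancing time (a new reading comes with each control period).
- env.grab_frame(name): name is "side" or "top" or "wrist"; returns the picture (400x640x3 uint8, blue, green, red); there is no depth.
- env.camera_info(name): a dict with "fovy" (degrees; the focal length in pixels is half the picture's height over the tangent of half this angle, whatever the lens; pixels are square), "cx", "cy" (the principal point, pixels), "R" (3x3) and "t" (3): a world point X has camera coordinates R X + t; the wrist camera has in their place "tool_from_camera" (4x4, takes a point from camera to tool coordinates, whose origin is the TCP and whose axes are the tool frame's). Camera axes: x right, y down, z forward; pixel columns grow to the right and rows downward; lengths in m; the calibration is good to about 2 mm. A picture is of the moment at which its call begins: read the wrist's pose just before it. camera_info takes no time and is no camera call.
- env.job_done(): hands the job in, once; it reports no verdict.
The state is a dict: "t": time; "q": joint angles; "joint_velocities": joint speeds; "effort": joint torques, N m; "tcp_pos": TCP position; "tool_rot": TCP orientation; "wrist_force": force on the tool from outside, world axes, zero at the start; "wrist_torque": the same for the moment, N m; "gripper_width": opening from 0.0 (shut) to 1.0 (fully open).
Only numpy, scipy, OpenCV 4.12 (cv2) and the standard library are available. Lean on these libraries where they do the work, as an engineer would, in place of code of your own. Each camera call takes 0.05 s, during which the arm holds its last target.

## Task

Stack the three lidded specimen cases where the white-lidded one stands: first set the blue-lidded case on it, then take the orange-lidded case from its sloping stand and set it level on top of the blue one, each pressed home so that the recesses in its base drop fully over the lid lugs below. Set them down gently, never letting one drop, and keep every case lid up, because the fossils inside are fragile; leave the white-lidded case standing where it is (a slight nudge is fine) and do not disturb the other things on the table.

Things in the scene. Friction and masses are not known exactly. Their poses are not given: they have to be found in the camera images.
- grey_case_centre (a point): Middle (23 mm above the underside) of the loose white-lidded case, 0.8 kg, flat on the table, foot of the stack. Case 130 (x) x 60 (y) x 46 mm (z up through the lid) plus two round lugs on the lid, on its long middle line 42 mm either side of the middle: 8 mm high, 24 mm across, tapering to 16 at the top. Rigid, lid fixed, x within 16 degrees of the robot's x.
- blue_case_centre (a point): Middle of the loose blue-lidded case, 0.35 kg, size, axes and lugs as the white-lidded one, also flat on the table. Every case has two square recesses in its base, 29 mm wide, 9 mm deep, 42 mm either side of the middle: it fits either way round on another's lugs, with 2.5 mm play each way; a locked stack grows 46 mm a case. Grip across the flat 60 mm width.
- orange_case_centre (a point): Middle of the loose orange-lidded case, 0.35 kg, size, axes, lugs and recesses as the blue-lidded one. It lies on the sloping stand, its long side (x) running up the slope away from the robot, so its z leans 29 degrees from vertical toward the robot.
- stand: Fixed aluminium stand, 130 (x) x 54 (y) x 85 mm high; origin: middle of its foot on the table. Its rest slopes up by 0.50 rad (29 degrees) along its +x, away from the robot, middle 52 mm above the table; a lip 12 mm high at the low near end stops the case. The case overhangs it by 3 mm at both sides; nothing stands beside it.
- tape_roll: Bystander: beige roll of tape lying flat, 84 mm across, 19 mm high; origin at the middle of its underside. Behind the work.
- talus: Bystander: brown fossil ankle bone, 47x61x26 mm, origin at its underside. Behind the work.
- lump: Bystander: brown lump of rock, 57x70x40 mm, origin at its underside. Behind the work.
- putty_tin: Bystander: white tin with a red lid, 62 mm across, 26 mm high, origin at its underside. Among the cases.
- vertebra: Bystander: brown fossil vertebra, 50x53x27 mm, origin at its underside. Among the cases.

How it is judged:
By the outcome, as a careful person would: the job done as asked, in the order asked, and still so for the second after the job is handed in, with the robot touching nothing.
It also fails if it takes over 61 s, if anything falls off the work surface, if the arm or the gripper's body presses on something with over 40 N, if the wrist force passes 120 N, or if a joint passes its speed limit or range.

## Working session

There is one attempt and no reset: what is moved stays moved. The work goes in short steps, Python scripts to look and compute and a tool call to move; the robot and the scene stay as the last step left them, time stands still between calls to the robot, and variables do not carry over. Pictures are saved under pics/ and viewed, and the job is handed in when it is done.

Besides the shell and the picture viewer there is one more tool, called after "Call:" as name(argument=value, ...) on one line, values as JSON. play_rows: Moves the arm, as the interface text tells. Its arguments: {"type":"object","properties":{"steps":{"type":"array"}},"required":["steps"]}

```bash
ls; mkdir -p pics
python3 - <<'E'
from station import env
import cv2
s=env.sense();print(s, env.tcp_to_grasp)
for n in("side","top","wrist"):
    cv2.imwrite(f"pics/{n}0.png",env.grab_frame(n)); print(n,env.camera_info(n))
E
```

```text
pics
{'t': 0.0, 'q': array([-1.41361563e+00,  3.00441613e-01,  1.52153942e+00, -6.08819721e-05,
        1.32068363e+00, -6.65855963e-02]), 'joint_velocities': array([-0.00127872,  0.00110573, -0.00045799,  0.00186949, -0.00013815,
        0.00019573]), 'effort': array([-6.63522642e-04, -5.31802976e+01, -3.52734804e+01,  7.07993726e-02,
        2.44285958e-02, -4.75404659e-05]), 'tcp_pos': array([ 0.12204333, -0.53625989,  0.40412001]), 'tool_rot': array([[-2.26066009e-04,  9.75065264e-01,  2.21918183e-01],
       [ 1.04955658e-03,  2.21918298e-01, -9.75064699e-01],
       [-9.99999424e-01,  1.24867035e-05, -1.07355434e-03]]), 'wrist_force': array([0.20519826, 0.51734279, 0.08539089]), 'wrist_torque': array([-0.03958632,  0.0178254 ,  0.0137743 ]), 'gripper_width': 0.9947945916979503} 0.1804
side {'fovy': 51.31056093533628, 'cx': 316.68893287225484, 'cy': 193.0171378082041, 'R': array([[ 0.98471251, -0.17391781, -0.00968873],
       [-0.08230658, -0.41555206, -0.90583779],
       [ 0.15351516,  0.89278725, -0.42351389]]), 't': array([-0.54954624,  0.12029909,  0.93205726])}
top {'fovy': 56.25629175440774, 'cx': 321.9163014826061, 'cy': 197.85187268933637, 'R': array([[-0.01617652, -0.99981511,  0.01039529],
       [-0.99879495,  0.01567647, -0.04650694],
       [ 0.04633538, -0.01113508, -0.99886388]]), 't': array([-0.01024148,  0.55149947,  0.89841097])}
wrist {'fovy': 60.475435644662866, 'cx': 322.2417867523546, 'cy': 197.20940728778945, 'tool_from_camera': array([[ 4.24260263e-04, -2.51489332e-01,  9.67859977e-01,
         2.06437684e-02],
       [-1.01125250e-03, -9.67859678e-01, -2.51488811e-01,
         7.23252757e-02],
       [ 9.99999399e-01, -8.72054111e-04, -6.64943617e-04,
        -3.53752581e-04],
       [ 0.00000000e+00,  0.00000000e+00,  0.00000000e+00,
         1.00000000e+00]])}
```

View pics/side0.png

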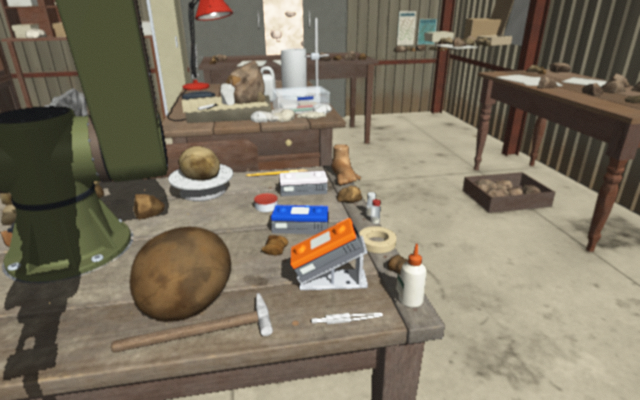

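View pics/top0.png

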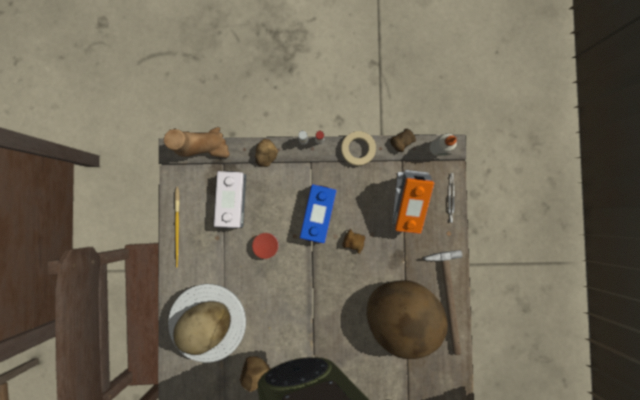

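View pics/wrist0.png

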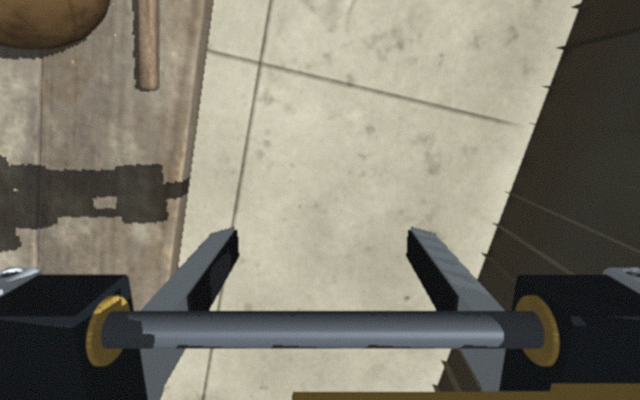

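The side and top pictures show white at top px (229,200), blue at (318,214) and orange on its stand at (415,205). I'll enlarge these.

Run:
```python
import cv2
t=cv2.imread("pics/top0.png")
a=cv2.resize(t[160:255,205:345],None,fx=5.5,fy=5.5,interpolation=cv2.INTER_CUBIC);cv2.imwrite("pics/tA.png",a)
a=cv2.resize(t[160:250,380:450],None,fx=6,fy=6,interpolation=cv2.INTER_CUBIC);cv2.imwrite("pics/tB.png",a)
s=cv2.imread("pics/side0.png")
a=cv2.resize(s[160:295,240:380],None,fx=5,fy=5,interpolation=cv2.INTER_CUBIC)[:600];cv2.imwrite("pics/sA.png",a)
```

```text
(no output)
```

View pics/tA.png

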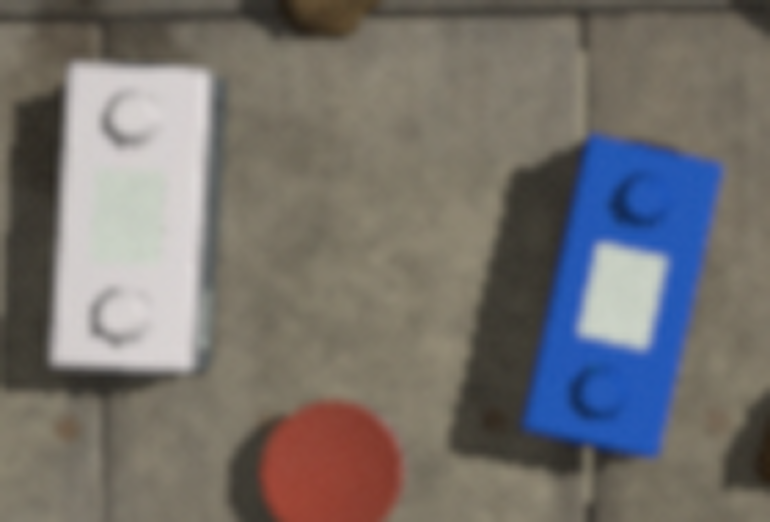

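View pics/tB.png

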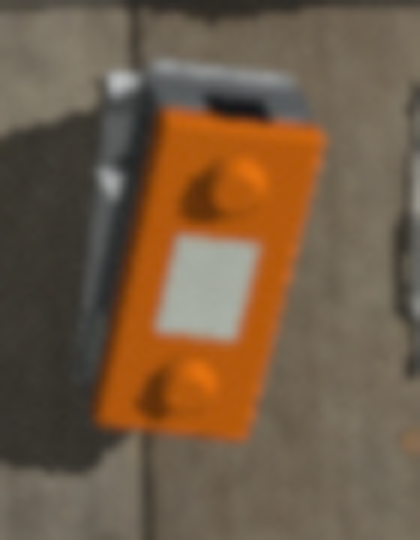

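View pics/sA.png

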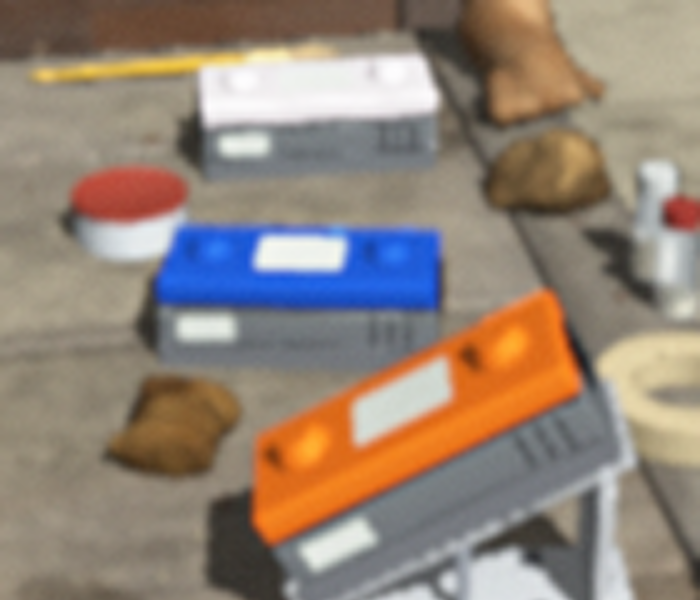

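```bash
cat > h.py <<'E'
import numpy as np, cv2
from scipy.optimize import least_squares
from scipy.spatial.transform import Rotation as Ro
def K(ci):
    f=200/np.tan(np.radians(ci["fovy"]/2)); return f,ci["cx"],ci["cy"]
def cam(env,n,s=None):
    ci=env.camera_info(n)
    if n!="wrist": return ci["R"],ci["t"],K(ci)
    T=np.eye(4);T[:3,:3]=s["tool_rot"];T[:3,3]=s["tcp_pos"]
    M=np.linalg.inv(T@ci["tool_from_camera"]); return M[:3,:3],M[:3,3],K(ci)
def proj(X,c):
    R,t,(f,cx,cy)=c; p=np.atleast_2d(X)@R.T+t
    return np.c_[f*p[:,0]/p[:,2]+cx,f*p[:,1]/p[:,2]+cy]
def ray(px,c,z):
    R,t,(f,cx,cy)=c; d=R.T@np.array([(px[0]-cx)/f,(px[1]-cy)/f,1]); o=-R.T@t
    return o+d*(z-o[2])/d[2]
# case-frame points (from middle): lid corners far-left, far-right, near-right, near-left, lug tops far, near
C=np.array([[.065,.03,.023],[.065,-.03,.023],[-.065,-.03,.023],[-.065,.03,.023],[.042,0,.031],[-.042,0,.031]])
def pose(p,tilt=0):  # x,y,z,yaw ; tilt: x up
    R=Ro.from_euler("z",p[3]).as_matrix()@Ro.from_euler("y",-tilt).as_matrix()
    return R,np.array(p[:3])
def fit(obs,p0,tilt=0,fixz=False,z=None):
    # obs: list of (cam, idx list, px array)
    def full(v): return np.r_[v[:2],z,v[2]] if fixz else v
    def r(v):
        R,t=pose(full(v),tilt); return np.concatenate([(proj(C[i]@R.T+t,c)-np.array(px)).ravel() for c,i,px in obs])
    v0=np.r_[p0[:2],p0[3]] if fixz else p0
    s=least_squares(r,v0); return full(s.x),s.fun.reshape(-1,2)
E
python3 - <<'E'
from h import *
from station import env
np.set_printoptions(precision=4,suppress=True)
ct=cam(env,"top");cs=cam(env,"side")
up=lambda P,k,ox,oy:(np.array(P)+.5)/k-.5+[ox,oy]
W=up([(70,62),(215,70),(198,372),(50,365),(138,116),(125,313)],5.5,205,160)
B=up([(592,133),(722,163),(660,455),(525,428),(642,197),(600,391)],5.5,205,160)
O=up([(163,108),(325,132),(248,440),(97,425),(240,187),(193,385)],6,380,160)
Ws=up([(393,70),(245,78)],5,240,160);Bs=up([(398,252),(212,248)],5,240,160);Os=up([(510,342),(307,440)],5,240,160)
a=list(range(6))
for nm,P,S,ti,z in(("W",W,Ws,0,.023),("B",B,Bs,0,.023),("O",O,Os,.5,.072)):
    for ob,fz in(([(ct,a,P)],True),([(ct,a,P),(cs,[4,5],S)],False),([(ct,a,P),(cs,[4,5],S)],True)):
        p,r=fit(ob,[.5,0,z,0],ti,fz,z);print(nm,p,np.degrees(p[3]));print(r.ravel())
for n,px,z in(("tin",(265,246),.026),("vert",(354,241),.02)): print(n,ray(px,ct,z))
E
```

```text
W [ 0.5507  0.1989  0.023  -0.0663] -3.801258965785491
[ 0.6026 -0.2313 -0.2018 -0.3795 -0.4532  0.113   0.7159  0.1008 -0.3896
  0.0369 -0.2681  0.3524]
W [ 0.5519  0.2     0.0178 -0.0666] -3.8132427558384046
[ 0.7188 -0.4562 -0.2367 -0.6067 -0.4801 -0.4454  0.8422 -0.4556 -0.3422
 -0.2479 -0.2146 -0.1505 -1.3778  0.0759 -1.4777 -0.0263]
W [ 0.5516  0.1984  0.023  -0.0665] -3.809830292376128
[ 0.8078 -0.6094  0.0018 -0.7536 -0.2563 -0.2671  0.9144 -0.2833 -0.1844
 -0.3437 -0.0673 -0.0322 -1.3964 -1.4052 -1.5894 -1.512 ]
B [ 0.5142 -0.0088  0.023  -0.2311] -13.238241529443366
[-0.8148 -0.4702  0.4839 -0.4762 -0.0153  0.7155 -0.582   0.1383  0.5104
 -0.0183  0.4126  0.094 ]
B [ 0.5152 -0.009   0.0156 -0.2311] -13.241524376900848
[-0.7107 -0.6356  0.3795 -0.6857 -0.0246  0.0474 -0.3798 -0.4851  0.5269
 -0.2869  0.4927 -0.4761 -2.1515 -0.002  -0.3801  0.1837]
B [ 0.5151 -0.0099  0.023  -0.2313] -13.253347867031179
[-0.3727 -0.8472  0.9231 -0.847   0.4133  0.3358 -0.1504 -0.2478  0.9531
 -0.3973  0.8485 -0.2909 -2.1772 -2.6092 -0.5476 -2.417 ]
O [ 0.5364 -0.2251  0.072  -0.1229] -7.039764825852821
[ 0.0073  0.5341  0.7015 -0.478   0.5554 -0.2563 -0.1493 -0.5277 -0.5303
  0.064  -0.5867  0.6412]
O [ 0.5384 -0.2262  0.0688 -0.1257] -7.200611271579752
[ 0.2354 -0.2788  0.8099 -1.2255  0.5682 -1.1647 -0.0314 -1.4986 -0.3873
 -0.7621 -0.5101 -0.2888 -2.6781 -0.0573 -1.6511  0.3891]
O [ 0.5383 -0.2261  0.072  -0.124 ] -7.106945580750406
[ 0.4814 -0.3504  1.169  -1.3302  0.9358 -1.0643  0.2371 -1.3661 -0.074
 -0.804  -0.1873 -0.1971 -2.7427 -1.608  -1.7748 -1.0679]
tin [0.438  0.1186 0.026 ]
vert [ 0.4458 -0.0945  0.02  ]
```

Call:
play_rows(steps=[[0.094, [-0.008, 0, 0], [5.2, 0, 0]], [0.094, [-0.008, 0, 0], [5.2, 0, 0]], [0.094, [-0.008, 0, 0], [5.2, 0, 0]], [0.094, [-0.008, 0, 0], [5.2, 0, 0]], [0.094, [-0.008, 0, 0], [5.2, 0, 0]]])

```text
t: 0.65
tcp_pos: [0.1221, -0.5363, 0.4431]
tool_rot: [[-0.001, 0.97, -0.243], [0.006, -0.243, -0.97], [-1.0, -0.002, -0.006]]
wrist_force: [0.1, 0.8, 0.8]
gripper_width: 1.003
```

Call:
play_rows(steps=[[0.094, [0, 0.018, -0.042], [0, 0, 0]], [0.094, [0, 0.018, -0.042], [0, 0, 0]], [0.094, [0, 0.018, -0.042], [0, 0, 0]], [0.094, [0, 0.018, -0.042], [0, 0, 0]], [0.094, [0, 0.018, -0.042], [0, 0, 0]]])

```text
t: 1.15
tcp_pos: [0.2623, -0.3518, 0.4429]
tool_rot: [[-0.002, 0.967, -0.254], [0.007, -0.254, -0.967], [-1.0, -0.003, -0.006]]
wrist_force: [0.1, 0.5, -0.4]
gripper_width: 0.998
```

Call:
play_rows(steps=[[0.094, [0, 0.018, -0.042], [0, 0, 0]], [0.094, [0, 0.018, -0.042], [0, 0, 0]], [0.094, [0, 0.018, -0.042], [0, 0, 0]], [0.094, [0, 0.018, -0.042], [0, 0, 0]], [0.094, [0, 0.018, -0.042], [0, 0, 0]]])

```text
t: 1.65
tcp_pos: [0.4062, -0.1627, 0.4442]
tool_rot: [[-0.001, 0.967, -0.255], [0.007, -0.255, -0.967], [-1.0, -0.003, -0.006]]
wrist_force: [0.5, -0.7, 0.6]
gripper_width: 1.0
```

```bash
cat >> h.py <<'E'
def go(env,P,yaw,tilt=0):
    # P: desired grasp point; tool: x=-case z, y=case x, z=-case y
    s=env.sense(); Rc,_=pose([0,0,0,yaw],tilt)
    R=np.c_[-Rc[:,2],Rc[:,0],-Rc[:,1]]; T=np.array(P)-R[:,0]*env.tcp_to_grasp*1.0
    d=s["tool_rot"].T@(T-s["tcp_pos"]); w=np.degrees(Ro.from_matrix(s["tool_rot"].T@R).as_rotvec())
    print("t",round(s["t"],2),"shift tool mm",np.round(d*1000,1),"rot deg",np.round(w,2),"F",np.round(s["wrist_force"],1),"goal",T)
    d2=R.T@(T-s["tcp_pos"]); print(" in goal axes",np.round(d2*1000,1))
E
python3 - <<'E'
from h import *
from station import env
go(env,[.5,-.009,.18],-.231)
E
```

```text
t 1.65 shift tool mm [  84.7   51.7 -172.1] rot deg [-1.55 -0.35  0.14] F [ 0.5 -0.7  0.6] goal [ 0.5    -0.009   0.3604]
 in goal axes [  83.8   56.1 -171.1]
```

Call:
play_rows(steps=[[0.094, [0.017, 0.011, -0.035], [-1.5, -0.35, 0]], [0.094, [0.017, 0.011, -0.035], [0, 0, 0]], [0.094, [0.017, 0.011, -0.035], [0, 0, 0]], [0.094, [0.017, 0.011, -0.035], [0, 0, 0]], [0.094, [0.017, 0.011, -0.032], [0, 0, 0]]])

```text
t: 2.15
tcp_pos: [0.5032, 0.0006, 0.3583]
tool_rot: [[0.002, 0.974, -0.227], [-0.001, -0.227, -0.974], [-1.0, 0.002, 0.001]]
wrist_force: [0.1, 0.5, -0.2]
gripper_width: 1.0
```

Run:
```python
from h import *
from station import env
go(env,[.515,-.009,.18],-.231)
s=env.sense();f=env.grab_frame("wrist");cv2.imwrite("pics/w1.png",f)
np.savez("w1.npz",R=s["tool_rot"],p=s["tcp_pos"])
c=cam(env,"wrist",s);Rm,t=pose([.5151,-.0095,.023,-.231])
print(proj(C@Rm.T+t,c))
```

```text
t 2.15 shift tool mm [-2.1 13.6  6.7] rot deg [ 0.14  0.04 -0.13] F [ 0.1  0.5 -0.2] goal [ 0.515  -0.009   0.3604]
 in goal axes [-2.1 13.7  6.7]
[[294.51500152 100.44107196]
 [367.80227207 100.55512201]
 [362.87360974 248.40279437]
 [297.17302879 248.31808687]
 [331.18555865 129.65876143]
 [330.416942   227.45925869]]
```

View pics/w1.png

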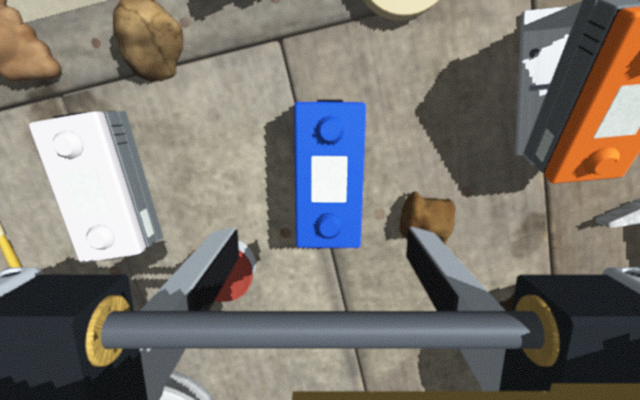

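Blue lid corners in the wrist view are at about (296,102), (365,102), (360,247) and (297,246), within 2 px of prediction. I'll crop to refine them.

Run:
```python
import cv2
t=cv2.imread("pics/w1.png")
cv2.imwrite("pics/w1b.png",cv2.resize(t[90:260,280:380],None,fx=3.5,fy=3.5,interpolation=cv2.INTER_CUBIC))
```

```text
(no output)
```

View pics/w1b.png

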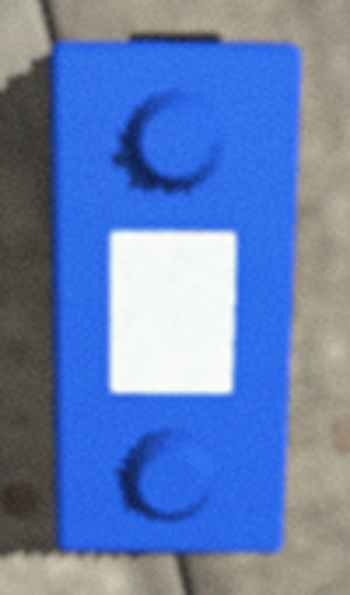

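Run:
```python
from h import *
from station import env
z=np.load("w1.npz");s=dict(tool_rot=z["R"],tcp_pos=z["p"]);c=cam(env,"wrist",s)
P=(np.array([(53,42),(301,44),(283,552),(58,551)])+.5)/3.5-.5+[280,90]
for fz in(True,False):
    p,r=fit([(c,[0,1,2,3],P)],[.515,-.009,.023,-.23],0,fz,.023);print(p,np.degrees(p[3]),r.round(1).ravel())
p,r=fit([(c,[0,1,2,3],P)],[.515,-.009,.023,-.23],0,True,.023)
go(env,[p[0],p[1],.10],p[3])
```

```text
[ 0.51510137 -0.0083281   0.023      -0.23678118] -13.566562296801228 [-1.2 -1.1  1.2 -1.1  0.7  1.5 -0.7  1.3]
[ 0.51423191 -0.00824903  0.01726628 -0.23684915] -13.570456754254154 [-0.5  0.1  0.5  0.1  0.1 -0.1 -0.1 -0.2]
t 2.2 shift tool mm [74.9 13.1  9.1] rot deg [0.57 0.02 0.06] F [-0.8  1.9 -3.9] goal [ 0.51510137 -0.0083281   0.2804    ]
 in goal axes [74.9 13.1  9. ]
```

Call:
play_rows(steps=[[0.094, [0.015, 0.0065, 0.0045], [0.57, 0, 0]], [0.094, [0.015, 0.0062, 0.0045], [0, 0, 0]], [0.094, [0.015, 0, 0], [0, 0, 0]], [0.094, [0.015, 0, 0], [0, 0, 0]], [0.094, [0.015, 0, 0], [0, 0, 0]]])

```text
t: 2.7
tcp_pos: [0.5158, -0.0079, 0.2763]
tool_rot: [[-0.002, 0.973, -0.231], [-0.0, -0.231, -0.973], [-1.0, -0.001, 0.0]]
wrist_force: [1.0, 0.5, 0.9]
gripper_width: 0.999
```

Run:
```python
from h import *
from station import env
go(env,[.5148,-.0083,.026],-.2368)
```

```text
t 2.7 shift tool mm [69.9 -0.8  0.6] rot deg [0.19 0.02 0.09] F [1.  0.5 0.9] goal [ 0.5148 -0.0083  0.2064]
 in goal axes [69.9 -0.9  0.6]
```

Call:
play_rows(steps=[[0.094, [0.02, -0.001, 0.0005], [0.2, 0, 0.1]], [0.094, [0.02, 0, 0], [0, 0, 0]], [0.094, [0.017, 0, 0], [0, 0, 0]], [0.094, [0.01, 0, 0], [0, 0, 0]], [0.094, [0.001, 0, 0], [0, 0, 0]]])

```text
t: 3.2
tcp_pos: [0.5138, -0.0114, 0.2029]
tool_rot: [[-0.003, 0.971, -0.237], [-0.0, -0.237, -0.971], [-1.0, -0.003, 0.001]]
wrist_force: [-0.4, 0.1, 0.6]
gripper_width: 0.996
```

Call:
play_rows(steps=[[0.05, [0, 0, 0], [0, 0, 0]], [0.05, [0, 0, 0], [0, 0, 0]], [0.05, [0, 0, 0], [0, 0, 0]], [0.05, [0, 0, 0], [0, 0, 0]], [0.05, [0, 0, 0], [0, 0, 0]]])

```text
t: 3.7
tcp_pos: [0.5144, -0.0118, 0.2051]
tool_rot: [[0.0, 0.971, -0.237], [-0.0, -0.237, -0.971], [-1.0, 0.0, 0.0]]
wrist_force: [-0.6, -0.6, -4.7]
gripper_width: 0.637
```

Run:
```python
from h import *
from station import env
go(env,[.5148,-.0083,.026],-.2368)
go(env,[.5148,-.0083,.026],-.2368)
```

```text
t 3.7 shift tool mm [-1.3 -0.4 -3.5] rot deg [-0.17  0.02 -0.02] F [-0.6 -0.6 -4.7] goal [ 0.5148 -0.0083  0.2064]
 in goal axes [-1.3 -0.4 -3.5]
t 3.7 shift tool mm [-1.3 -0.4 -3.5] rot deg [-0.17  0.02 -0.02] F [-0.6 -0.6 -4.7] goal [ 0.5148 -0.0083  0.2064]
 in goal axes [-1.3 -0.4 -3.5]
```

Call:
play_rows(steps=[[0.03, [0, 0, 0], [0, 0, 0]], [0.03, [-0.005, 0, 0], [0, 0, 0]], [0.03, [-0.01, 0, 0], [0, 0, 0]], [0.03, [-0.02, 0, 0], [0, 0, 0]], [0.03, [-0.03, 0, 0], [0, 0, 0]]])

```text
t: 4.2
tcp_pos: [0.5133, -0.0117, 0.2696]
tool_rot: [[-0.008, 0.971, -0.237], [0.0, -0.237, -0.971], [-1.0, -0.008, 0.002]]
wrist_force: [0.6, -1.0, -3.2]
gripper_width: 0.635
```

Call:
play_rows(steps=[[0.03, [-0.03, 0, 0], [0, 0, 0]], [0.03, [-0.02, 0, 0], [0, 0, 0]], [0.03, [-0.02, 0, 0], [0, 0, 0]], [0.03, [-0.01, 0, 0], [0, 0, 0]], [0.03, [0, 0, 0], [0, 0, 0]]])

```text
t: 4.7
tcp_pos: [0.5131, -0.0116, 0.3596]
tool_rot: [[-0.002, 0.971, -0.237], [-0.001, -0.237, -0.971], [-1.0, -0.001, 0.001]]
wrist_force: [-0.3, -0.6, -5.0]
gripper_width: 0.635
```

Run:
```python
from h import *
from station import env
go(env,[.5516,.1987,.12],-.0665)
s=env.sense();f=env.grab_frame("wrist");cv2.imwrite("pics/w2.png",f)
np.savez("w2.npz",R=s["tool_rot"],p=s["tcp_pos"])
cv2.imwrite("pics/s2.png",env.grab_frame("side"))
print(s)
```

```text
t 4.7 shift tool mm [  59.   -12.4 -213.5] rot deg [-9.91  0.05  0.08] F [-0.3 -0.6 -5. ] goal [0.5516 0.1987 0.3004]
 in goal axes [  59.2   24.5 -212.4]
{'t': 4.7, 'q': array([-9.38018501e-02,  2.61361851e-01,  1.67952564e+00, -9.17596429e-04,
        1.20221267e+00,  1.71676229e+00]), 'joint_velocities': array([ 0.00022783, -0.00043447,  0.01419171,  0.00042816, -0.0064067 ,
       -0.00016407]), 'effort': array([ 2.06013717e-02, -5.25672770e+01, -3.61704540e+01,  1.65189860e-03,
        3.97259463e-01, -3.84508792e-05]), 'tcp_pos': array([ 0.51308419, -0.01156971,  0.35956706]), 'tool_rot': array([[-1.58091238e-03,  9.71470670e-01, -2.37154459e-01],
       [-7.11019859e-04, -2.37155787e-01, -9.71471372e-01],
       [-9.99998498e-01, -1.36718959e-03,  1.06565746e-03]]), 'wrist_force': array([-0.27930366, -0.59179637, -5.00322018]), 'wrist_torque': array([ 0.05399036, -0.0203653 ,  0.01245215]), 'gripper_width': 0.6349650201536386}
```

View pics/w2.png

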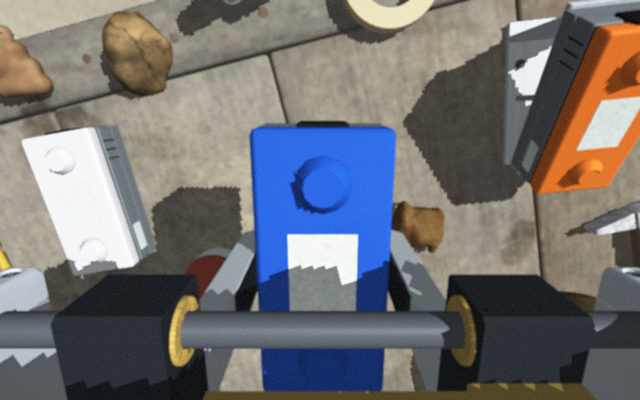

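View pics/s2.png

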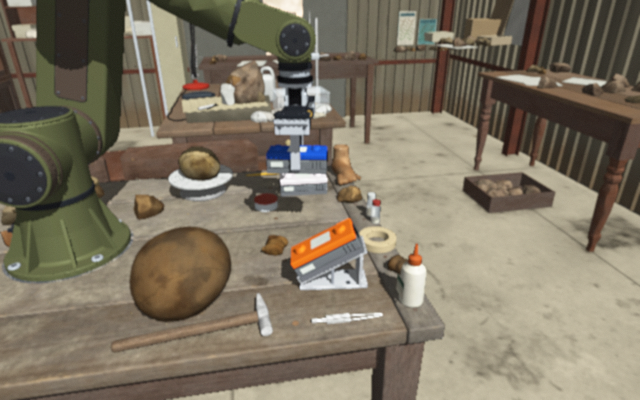

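Run:
```python
from h import *
from station import env
go(env,[.535,.095,.17],-.0665)
z=np.load("w2.npz");s=dict(tool_rot=z["R"],tcp_pos=z["p"]);c=cam(env,"wrist",s)
R=z["R"]@np.array([[0,0,-1],[1,0,0],[0,-1,0]])  # case axes -> tool: x_c= tool y, y_c=-tool z, z_c=-tool x
for dy in (0,.002,-.002):
  t=z["p"]+z["R"]@[.1821,dy,0]
  print(proj(C@R.T+t,c)[[0,1,4]])
t=cv2.imread("pics/w2.png")
cv2.imwrite("pics/w2b.png",cv2.resize(t[110:230,230:410],None,fx=4,fy=4,interpolation=cv2.INTER_CUBIC))
cv2.imwrite("pics/w2c.png",cv2.resize(t[115:285,10:170],None,fx=3.5,fy=3.5,interpolation=cv2.INTER_CUBIC))
```

```text
t 4.8 shift tool mm [   7.3   -3.9 -108.8] rot deg [-9.91  0.06  0.23] F [ 0.8  0.8 -5.1] goal [0.535  0.095  0.3504]
 in goal axes [   7.4   14.9 -107.8]
[[246.79806493 126.92654689]
 [398.37677286 126.77379318]
 [322.63281699 188.03960523]]
[[246.51233923 121.75766388]
 [398.65491088 121.60286788]
 [322.62909813 183.0249123 ]]
[[247.08168086 132.05726336]
 [398.10068917 131.90652603]
 [322.63650798 193.01672638]]
```

View pics/w2b.png

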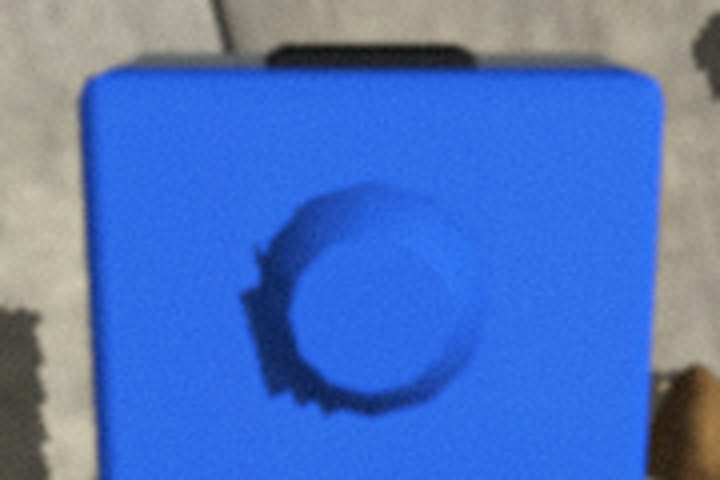

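Call:
play_rows(steps=[[0.03, [0.002, 0, -0.02], [-2, 0, 0]], [0.03, [0.002, 0, -0.022], [-2, 0, 0]], [0.03, [0.002, 0, -0.022], [-2, 0, 0]], [0.03, [0.002, 0, -0.022], [-2, 0, 0]], [0.03, [0.001, 0, -0.022], [-2, 0, 0]]])

```text
t: 5.3
tcp_pos: [0.5308, 0.0961, 0.3417]
tool_rot: [[-0.014, 0.998, -0.063], [-0.001, -0.063, -0.998], [-1.0, -0.014, 0.002]]
wrist_force: [0.3, -0.0, -2.9]
gripper_width: 0.635
```

Run:
```python
from h import *
from station import env
s=env.sense()
go(env,[.535,.095,.17],-.0665)
f=env.grab_frame("wrist");cv2.imwrite("pics/w3.png",f)
np.savez("w3.npz",R=s["tool_rot"],p=s["tcp_pos"])
s=env.sense();print(s["tcp_pos"])
c=cam(env,"wrist",s)
Rm,t=pose([.5512,.1987,.023,-.0665])
print(proj(C@Rm.T+t,c))
```

```text
t 5.3 shift tool mm [-8.7  4.1  0.8] rot deg [0.18 0.13 0.82] F [ 0.3 -0.  -2.9] goal [0.535  0.095  0.3504]
 in goal axes [-8.7  4.2  0.8]
[0.53080723 0.09855604 0.34136397]
[[150.68324202  92.29270182]
 [229.41280172  92.78860589]
 [239.33731541 250.0432029 ]
 [169.80133196 249.68499672]
 [189.07658655 123.94820132]
 [198.99495672 228.09597277]]
```

View pics/w3.png

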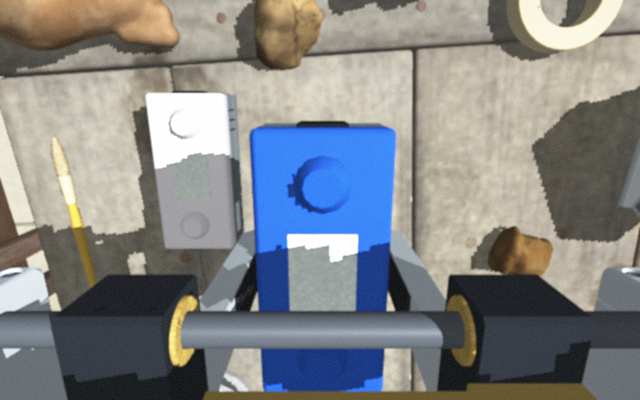

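Call:
play_rows(steps=[[0.03, [-0.003, 0.002, 0], [0, 0, 0]], [0.03, [-0.002, 0.002, 0], [0, 0, 0]], [0.03, [-0.001, 0, 0], [0, 0, 0]], [0.03, [0, 0, 0], [0, 0, 0]], [0.03, [0, 0, 0], [0, 0, 0]]])

```text
t: 5.85
tcp_pos: [0.5351, 0.0974, 0.3447]
tool_rot: [[-0.02, 0.998, -0.061], [-0.001, -0.061, -0.998], [-1.0, -0.02, 0.003]]
wrist_force: [0.1, -0.6, -4.3]
gripper_width: 0.64
```

Run:
```python
from h import *
from station import env
s=env.sense()
f=env.grab_frame("wrist");cv2.imwrite("pics/w4.png",f)
np.savez("w4.npz",R=s["tool_rot"],p=s["tcp_pos"])
go(env,[.535,.095,.17],-.0665)
cv2.imwrite("pics/w4b.png",cv2.resize(f[80:265,135:250],None,fx=3.2,fy=3.2,interpolation=cv2.INTER_CUBIC))
cv2.imwrite("pics/w4c.png",cv2.resize(f[110:230,230:410],None,fx=4,fy=4,interpolation=cv2.INTER_CUBIC))
```

```text
t 5.9 shift tool mm [-5.7 -0.   2.5] rot deg [0.34 0.15 1.14] F [ 0.  -0.2 -3.7] goal [0.535  0.095  0.3504]
 in goal axes [-5.7  0.1  2.5]
```

View pics/w4b.png

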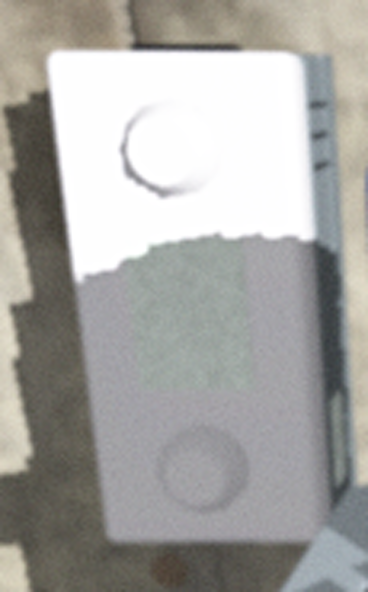

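View pics/w4c.png

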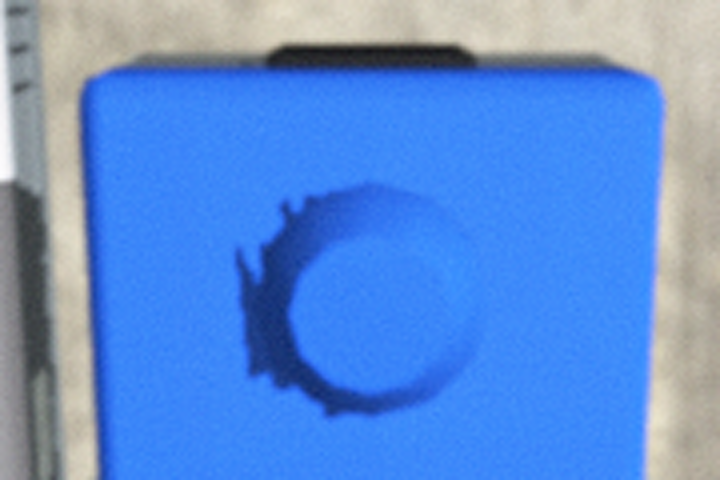

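Run:
```python
from h import *
from station import env
z=np.load("w4.npz");s=dict(tool_rot=z["R"],tcp_pos=z["p"]);c=cam(env,"wrist",s)
P=(np.array([(47,52),(303,52),(325,540),(107,540),(172,148),(198,475)])+.5)/3.2-.5+[135,80]
for i in([0,1,2,3],[0,1,2,3,4,5],[4,5]):
  for fz in(True,False):
    p,r=fit([(c,i,P[i])],[.5512,.1987,.023,-.0665],0,fz,.023);print(p,np.degrees(p[3]),r.round(1).ravel())
s=env.sense();print(s["tool_rot"],s["tcp_pos"])
```

```text
[ 0.55269739  0.19993817  0.023      -0.07752473] -4.4418395552925825 [ 0.8 -1.8 -1.3 -0.5  0.5  1.9 -0.1  1. ]
[ 0.55225529  0.20117383  0.01973476 -0.07679325] -4.399928899446878 [ 1.3 -1.  -1.7  0.2  0.1  0.9  0.3 -0. ]
[ 0.55273535  0.19994452  0.023      -0.07895021] -4.523514059255472 [ 0.9 -1.9 -1.2 -0.5  0.4  1.9 -0.2  0.9 -0.4 -0.1  0.4  0.3]
[ 0.55229843  0.20106888  0.020069   -0.07823092] -4.482301318305518 [ 1.4 -1.1 -1.6  0.2  0.1  1.   0.1  0.  -0.3  0.3  0.4 -0.4]
[ 0.55281057  0.19996337  0.023      -0.08668663] -4.966777945264387 [ 0.  -0.2 -0.   0.2]
[ 0.55261367  0.20040439  0.02187908 -0.08627111] -4.942970524278934 [-0. -0. -0.  0.]
[[-0.01996716  0.99796405 -0.06057277]
 [-0.00139401 -0.06061258 -0.99816039]
 [-0.99979966 -0.01984599  0.00260143]] [0.53507686 0.09746389 0.34474346]
```

Run:
```python
from h import *
from station import env
go(env,[.552,.1995,.110],-.074)
```

```text
t 5.9 shift tool mm [  53.9   11.8 -103. ] rot deg [0.77 0.16 1.14] F [ 0.  -0.2 -3.7] goal [0.552  0.1995 0.2904]
 in goal axes [  54.3    9.3 -103. ]
```

Call:
play_rows(steps=[[0.03, [0, 0.002, -0.02], [0.4, 0.1, 1.1]], [0.03, [0, 0.002, -0.022], [0.2, 0, 0]], [0.03, [0, 0.002, -0.022], [0, 0, 0]], [0.03, [0.01, 0.002, -0.022], [0, 0, 0]], [0.03, [0.01, 0.001, -0.013], [0, 0, 0]]])

```text
t: 6.4
tcp_pos: [0.5518, 0.196, 0.3257]
tool_rot: [[0.003, 0.997, -0.077], [-0.0, -0.077, -0.997], [-1.0, 0.003, 0.0]]
wrist_force: [0.4, -0.5, -3.4]
gripper_width: 0.633
```

Run:
```python
from h import *
from station import env
go(env,[.552,.1995,.110],-.074)
```

```text
t 6.4 shift tool mm [35.3 -0.1 -3.5] rot deg [-0.17  0.01 -0.18] F [ 0.4 -0.5 -3.4] goal [0.552  0.1995 0.2904]
 in goal axes [35.3 -0.  -3.5]
```

Call:
play_rows(steps=[[0.03, [0.01, 0, -0.002], [-0.1, 0, -0.1]], [0.03, [0.01, 0, 0], [0, 0, 0]], [0.03, [0.008, 0, 0], [0, 0, 0]], [0.03, [0.005, 0, 0], [0, 0, 0]], [0.03, [0, 0, 0], [0, 0, 0]]])

```text
t: 6.9
tcp_pos: [0.5517, 0.1966, 0.2878]
tool_rot: [[-0.002, 0.997, -0.075], [-0.002, -0.075, -0.997], [-1.0, -0.002, 0.002]]
wrist_force: [1.0, -0.3, -4.2]
gripper_width: 0.637
```

Run:
```python
from h import *
from station import env
go(env,[.552,.1995,.090],-.074)
cv2.imwrite("pics/w5.png",env.grab_frame("wrist"))
f=env.grab_frame("side");cv2.imwrite("pics/s5.png",cv2.resize(f[130:240,230:370],None,fx=5,fy=5,interpolation=cv2.INTER_CUBIC))
```

```text
t 6.9 shift tool mm [17.4  0.1 -3. ] rot deg [-0.09  0.11  0.12] F [ 1.  -0.3 -4.2] goal [0.552  0.1995 0.2704]
 in goal axes [17.4  0.1 -2.9]
```

View pics/w5.png

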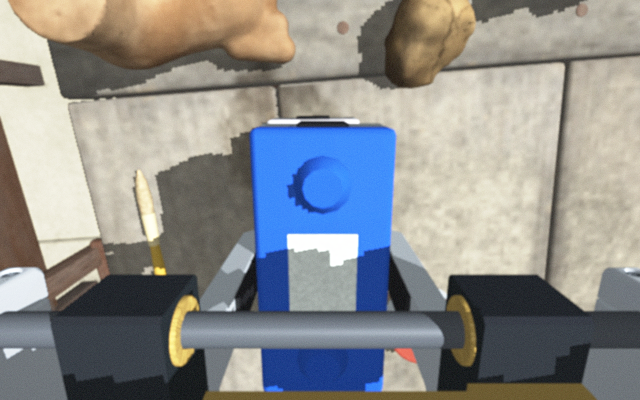

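View pics/s5.png

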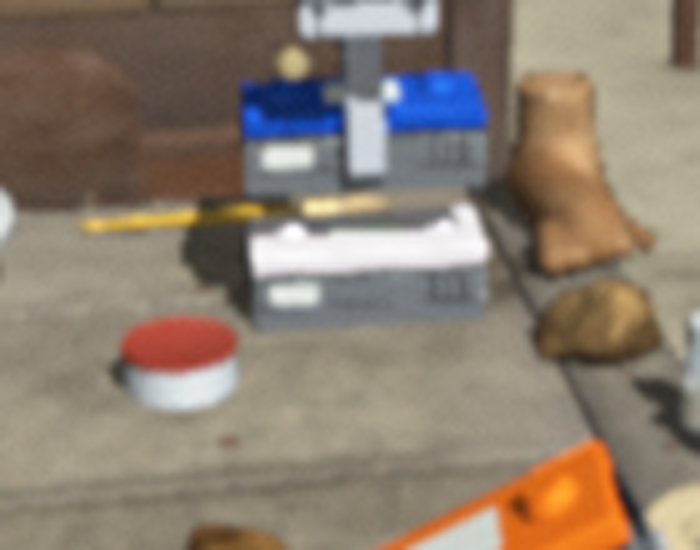

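Run:
```python
import cv2
t=cv2.imread("pics/w5.png")
cv2.imwrite("pics/w5b.png",cv2.resize(t[100:160,235:405],None,fx=4.5,fy=4.5,interpolation=cv2.INTER_CUBIC))
```

```text
(no output)
```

View pics/w5b.png

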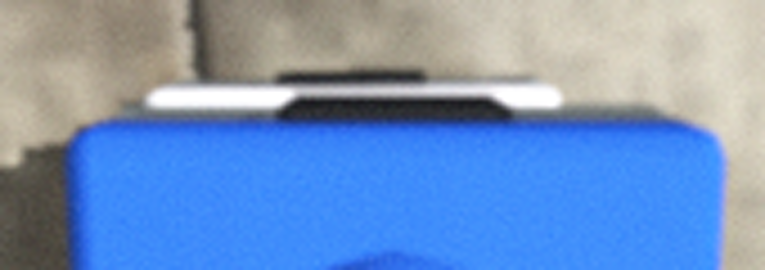

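Run:
```python
from h import *
from station import env
s=env.sense();c=cam(env,"wrist",s);print(s["tcp_pos"])
for p in([.552,.1995,.023,-.074],[.552,.1966,.023,-.074],[.5512,.1987,.023,-.0665]):
    R,t=pose(p);print(proj(C@R.T+t,c)[:2])
```

```text
[0.55184849 0.196765   0.28879702]
[[270.1743968  119.71972735]
 [365.16291728 119.48185024]]
[[274.74064117 119.36036824]
 [369.75209203 119.12246412]]
[[270.82221673 121.28270766]
 [365.72229868 120.31618683]]
```

Call:
play_rows(steps=[[0.03, [0.004, 0.0005, -0.003], [0, 0.1, 0.1]], [0.03, [0.004, 0, -0.003], [0, 0, 0]], [0.03, [0.004, 0, -0.001], [0, 0, 0]], [0.03, [0.001, 0, 0], [0, 0, 0]], [0.03, [0, 0, 0], [0, 0, 0]]])

```text
t: 7.5
tcp_pos: [0.5532, 0.2043, 0.2758]
tool_rot: [[0.003, 0.997, -0.075], [0.001, -0.075, -0.997], [-1.0, 0.003, -0.001]]
wrist_force: [0.1, -0.2, -3.8]
gripper_width: 0.631
```

Run:
```python
from h import *
from station import env
go(env,[.5523,.2015,.0707],-.074)
t=env.grab_frame("wrist")
cv2.imwrite("pics/w6b.png",cv2.resize(t[100:160,235:405],None,fx=4.5,fy=4.5,interpolation=cv2.INTER_CUBIC))
s=env.sense();c=cam(env,"wrist",s);print(s["tcp_pos"])
for p in([.5523,.2015,.023,-.074],):
    R,t=pose(p);print(proj(C@R.T+t,c)[:2])
```

```text
t 7.5 shift tool mm [24.7 -0.7  2.9] rot deg [-0.09 -0.07 -0.17] F [ 0.1 -0.2 -3.8] goal [0.5523 0.2015 0.2511]
 in goal axes [24.7 -0.6  2.8]
[0.5531629  0.20427448 0.27589936]
[[277.54641999 122.97897661]
 [378.04055437 122.72332777]]
```

View pics/w6b.png

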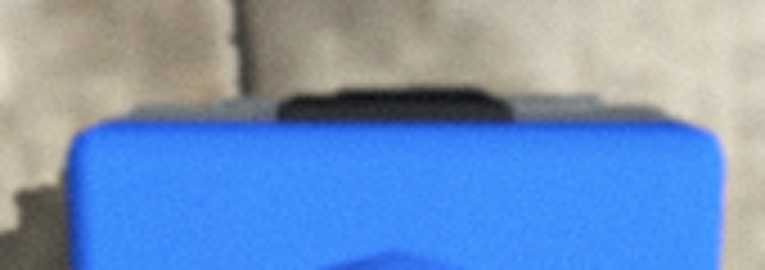

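Call:
play_rows(steps=[[0.03, [0.002, -0.0007, 0.0027], [0, 0, -0.1]], [0.03, [0.003, 0, 0], [0, 0, 0]], [0.03, [0.003, 0, 0], [0, 0, 0]], [0.03, [0.002, 0, 0], [0, 0, 0]], [0.03, [0, 0, 0], [0, 0, 0]]])

```text
t: 8.05
tcp_pos: [0.5522, 0.2012, 0.2652]
tool_rot: [[0.001, 0.997, -0.076], [0.001, -0.076, -0.997], [-1.0, 0.001, -0.001]]
wrist_force: [-0.1, -0.9, -4.5]
gripper_width: 0.634
```

Run:
```python
from h import *
from station import env
go(env,[.5523,.2015,.0707],-.074)
f=env.grab_frame("side");cv2.imwrite("pics/s6.png",cv2.resize(f[140:220,260:350],None,fx=7,fy=7,interpolation=cv2.INTER_CUBIC))
f=env.grab_frame("wrist")
cv2.imwrite("pics/w6c.png",cv2.resize(f[100:160,235:405],None,fx=4.5,fy=4.5,interpolation=cv2.INTER_CUBIC))
go(env,[.5523,.2015,.0707],-.074)
```

```text
t 8.05 shift tool mm [14.1  0.  -0.3] rot deg [-0.1  -0.08 -0.07] F [-0.1 -0.9 -4.5] goal [0.5523 0.2015 0.2511]
 in goal axes [14.1  0.1 -0.3]
t 8.15 shift tool mm [14.4 -0.  -0.2] rot deg [-0.1  -0.09 -0.1 ] F [ 0.5  0.2 -4.9] goal [0.5523 0.2015 0.2511]
 in goal axes [14.4  0.  -0.3]
```

View pics/s6.png

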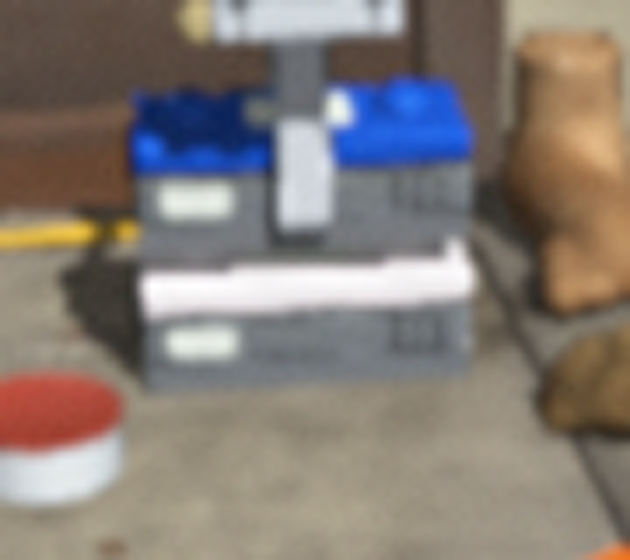

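View pics/w6c.png

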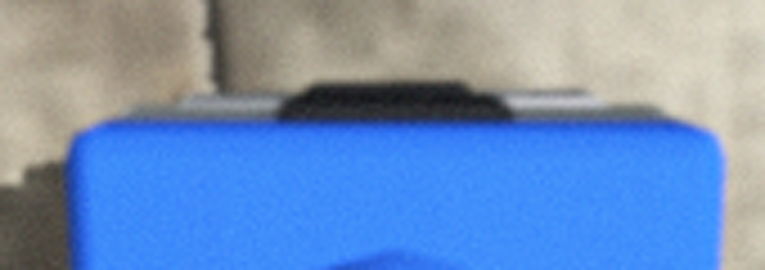

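Call:
play_rows(steps=[[0.03, [0.003, 0, 0], [0, 0, 0]], [0.03, [0.003, 0, 0], [0, 0, 0]], [0.03, [0.002, 0, 0], [0, 0, 0]], [0.03, [0.001, 0, 0], [0, 0, 0]], [0.03, [0.001, 0, 0], [0, 0, 0]]])

```text
t: 8.65
tcp_pos: [0.5523, 0.2013, 0.2549]
tool_rot: [[0.002, 0.997, -0.076], [0.002, -0.076, -0.997], [-1.0, 0.002, -0.002]]
wrist_force: [0.5, 0.1, -4.3]
gripper_width: 0.636
```

Call:
play_rows(steps=[[0.03, [0.001, 0, 0], [0, 0, 0]], [0.03, [0.001, 0, 0], [0, 0, 0]], [0.03, [0.001, 0, 0], [0, 0, 0]], [0.03, [0.001, 0, 0], [0, 0, 0]], [0.03, [0.001, 0, 0], [0, 0, 0]]])

```text
t: 9.15
tcp_pos: [0.5524, 0.2014, 0.2511]
tool_rot: [[0.003, 0.997, -0.075], [0.001, -0.075, -0.997], [-1.0, 0.003, -0.002]]
wrist_force: [-7.6, -1.7, 14.2]
gripper_width: 0.636
```

Call:
play_rows(steps=[[0.03, [0.001, 0, 0], [0, 0, 0]], [0.03, [0.001, 0, 0], [0, 0, 0]], [0.03, [0.001, 0, 0], [0, 0, 0]], [0.03, [0.001, 0, 0], [0, 0, 0]], [0.03, [0.0, 0, 0], [0, 0, 0]]])

```text
t: 9.65
tcp_pos: [0.5523, 0.2015, 0.2514]
tool_rot: [[0.003, 0.997, -0.075], [0.001, -0.075, -0.997], [-1.0, 0.003, -0.001]]
wrist_force: [-0.0, -0.2, -4.7]
gripper_width: 0.636
```

Run:
```python
from h import *
from station import env
go(env,[.5523,.2015,.0707],-.074)
f=env.grab_frame("side");cv2.imwrite("pics/s7.png",cv2.resize(f[140:220,260:350],None,fx=7,fy=7,interpolation=cv2.INTER_CUBIC))
```

```text
t 9.65 shift tool mm [ 0.3 -0.  -0. ] rot deg [-0.07 -0.08 -0.18] F [-0.  -0.2 -4.7] goal [0.5523 0.2015 0.2511]
 in goal axes [ 0.3 -0.  -0. ]
```

View pics/s7.png

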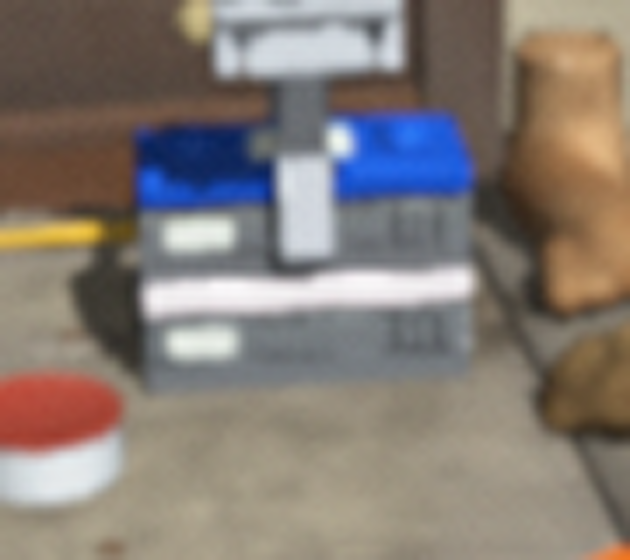

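Call:
play_rows(steps=[[0.03, [0.001, 0, 0], [0, 0, 0]], [0.07, [0.0, 0, 0], [0, 0, 0]], [0.08, [0, 0, 0], [0, 0, 0]], [0.094, [0, 0, 0], [0, 0, 0]], [0.094, [0, 0, 0], [0, 0, 0]]])

```text
t: 10.2
tcp_pos: [0.5529, 0.2016, 0.2518]
tool_rot: [[0.006, 0.997, -0.075], [0.002, -0.075, -0.997], [-1.0, 0.006, -0.002]]
wrist_force: [-0.3, 0.2, -0.8]
gripper_width: 0.94
```

Call:
play_rows(steps=[[0.094, [-0.005, 0, 0], [0, 0, 0]], [0.094, [-0.015, 0, 0], [0, 0, 0]], [0.094, [-0.03, 0, 0], [0, 0, 0]], [0.094, [-0.04, 0, 0], [0, 0, 0]], [0.094, [-0.04, 0, 0], [0, 0, 0]]])

```text
t: 10.7
tcp_pos: [0.5516, 0.2011, 0.3842]
tool_rot: [[-0.002, 0.997, -0.075], [-0.0, -0.075, -0.997], [-1.0, -0.002, 0.0]]
wrist_force: [1.3, -0.5, -0.1]
gripper_width: 1.003
```

Run:
```python
from h import *
from station import env
s=env.sense();print(s["gripper_width"],s["tcp_pos"])
f=env.grab_frame("side");cv2.imwrite("pics/s8.png",cv2.resize(f[140:220,260:350],None,fx=7,fy=7,interpolation=cv2.INTER_CUBIC))
s=env.sense();f=env.grab_frame("wrist");cv2.imwrite("pics/w8.png",f);np.savez("w8.npz",R=s["tool_rot"],p=s["tcp_pos"])
go(env,[.4,-.1,.25],-.124)
```

```text
1.0033134011785618 [0.5515573  0.20113551 0.3842375 ]
t 10.8 shift tool mm [ -43.4 -128.5  311.7] rot deg [ 2.79 -0.19 -0.44] F [-0.7  0.   0.1] goal [ 0.4    -0.1     0.4304]
 in goal axes [ -41.5 -113.5  317.8]
```

View pics/s8.png

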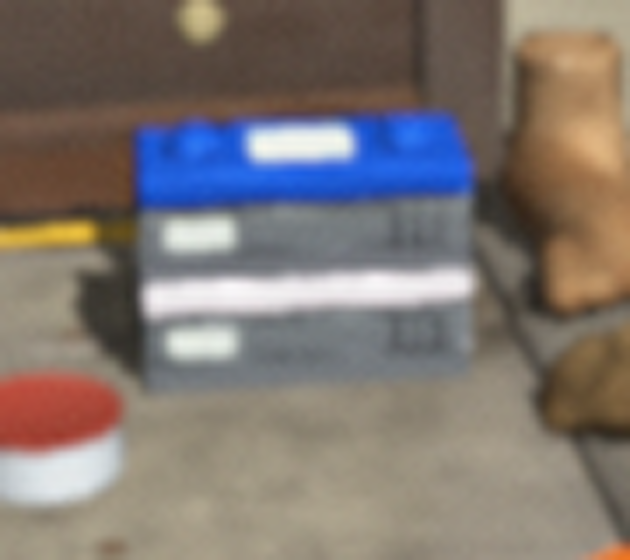

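View pics/w8.png

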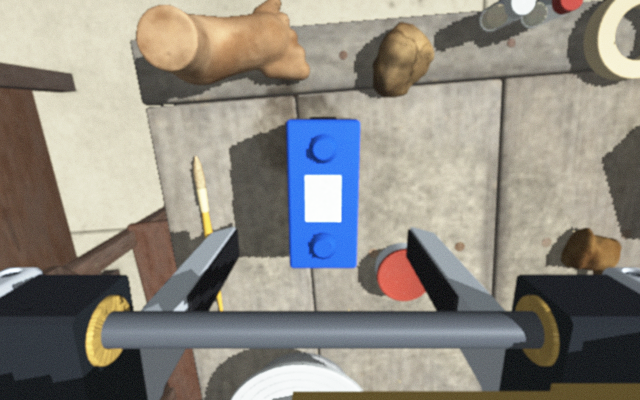

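Run:
```python
from h import *
from station import env
Rc,_=pose([0,0,0,-.1235],.5)
go(env,np.array([.5372,-.2256,.071])+.12*Rc[:,2],-.1235,.5)
```

```text
t 10.8 shift tool mm [  52.  -126.9  420. ] rot deg [ 2.66 -0.87 28.2 ] F [-0.7  0.   0.1] goal [ 0.39427748 -0.20785878  0.3346258 ]
 in goal axes [  -3.2 -119.1  425.4]
```

Call:
play_rows(steps=[[0.094, [0, -0.013, 0.042], [0.5, 0, 0]], [0.094, [0, -0.013, 0.042], [0.5, 0, 0]], [0.094, [0, -0.013, 0.042], [0.5, 0, 0]], [0.094, [0, -0.013, 0.042], [0.5, 0, 0]], [0.094, [0, -0.013, 0.042], [0.5, 0, 0]]])

```text
t: 11.3
tcp_pos: [0.4646, -0.0045, 0.3908]
tool_rot: [[0.014, 0.993, -0.113], [0.003, -0.113, -0.994], [-1.0, 0.013, -0.005]]
wrist_force: [2.6, 0.1, -0.2]
gripper_width: 1.002
```

Call:
play_rows(steps=[[0.094, [0, -0.013, 0.042], [0, 0, 0]], [0.094, [0, -0.013, 0.042], [0, 0, 0]], [0.094, [0, -0.013, 0.042], [0, 0, 0]], [0.094, [0, -0.013, 0.042], [0, 0, 0]], [0.094, [0, -0.013, 0.042], [0, 0, 0]]])

```text
t: 11.8
tcp_pos: [0.3699, -0.2123, 0.3924]
tool_rot: [[0.019, 0.993, -0.112], [0.001, -0.112, -0.994], [-1.0, 0.018, -0.003]]
wrist_force: [0.6, 0.0, 0.6]
gripper_width: 1.002
```

Call:
play_rows(steps=[[0.094, [0, 0, 0], [0, 0, 5.6]], [0.094, [0, 0, 0], [0, 0, 5.6]], [0.094, [0, 0, 0], [0, 0, 5.6]], [0.094, [0, 0, 0], [0, 0, 5.6]], [0.094, [0, 0, 0], [0, 0, 5.6]]])

```text
t: 12.3
tcp_pos: [0.3665, -0.217, 0.3952]
tool_rot: [[0.498, 0.859, -0.122], [-0.062, -0.105, -0.993], [-0.865, 0.502, 0.001]]
wrist_force: [-0.2, 0.0, -0.1]
gripper_width: 1.001
```

Run:
```python
from h import *
from station import env
Rc,_=pose([0,0,0,-.1235],.5)
go(env,np.array([.5372,-.2256,.071])+.12*Rc[:,2],-.1235,.5)
print(env.sense()["q"])
```

```text
t 12.3 shift tool mm [ 65.6  -7.5 -12.5] rot deg [ 0.07  0.01 -1.47] F [-0.2  0.  -0.1] goal [ 0.39427748 -0.20785878  0.3346258 ]
 in goal axes [ 65.8  -5.8 -12.5]
[-0.66422178 -0.0389245   1.95055758  0.36716553  0.80281251  0.82943589]
```

Call:
play_rows(steps=[[0.094, [0.013, -0.002, -0.004], [0, 0, -1]], [0.094, [0.013, -0.002, -0.004], [0, 0, -0.4]], [0.094, [0.013, -0.002, -0.004], [0, 0, 0]], [0.094, [0.013, 0, 0], [0, 0, 0]], [0.094, [0.005, 0, 0], [0, 0, 0]]])

```text
t: 12.8
tcp_pos: [0.3915, -0.2059, 0.3385]
tool_rot: [[0.467, 0.876, -0.12], [-0.058, -0.106, -0.993], [-0.882, 0.471, 0.001]]
wrist_force: [0.1, 0.2, -0.2]
gripper_width: 1.002
```

Call:
play_rows(steps=[[0.094, [0, 0, 0], [0, 0, 0]], [0.094, [0, 0, 0], [0, 0, 0]], [0.094, [0, 0, 0], [0, 0, 0]], [0.094, [0, 0, 0], [0, 0, 0]], [0.094, [0, 0, 0], [0, 0, 0]]])

```text
t: 13.3
tcp_pos: [0.3918, -0.2054, 0.3381]
tool_rot: [[0.464, 0.878, -0.119], [-0.056, -0.105, -0.993], [-0.884, 0.467, 0.001]]
wrist_force: [-0.3, -0.3, -0.1]
gripper_width: 1.0
```

Run:
```python
from h import *
from station import env
Rc,_=pose([0,0,0,-.1235],.5)
go(env,np.array([.5372,-.2256,.071])+.12*Rc[:,2],-.1235,.5)
s=env.sense();f=env.grab_frame("wrist");cv2.imwrite("pics/w9.png",f);np.savez("w9.npz",R=s["tool_rot"],p=s["tcp_pos"])
c=cam(env,"wrist",s);R,t=pose([.5372,-.2256,.071,-.1235],.5);print(proj(C@R.T+t,c))
cv2.imwrite("pics/w9b.png",cv2.resize(f[60:290,260:400],None,fx=2.6,fy=2.6,interpolation=cv2.INTER_CUBIC))
```

```text
t 13.3 shift tool mm [4.3 0.8 2.2] rot deg [ 0.24 -0.09  0.81] F [-0.3 -0.3 -0.1] goal [ 0.39427748 -0.20785878  0.3346258 ]
 in goal axes [4.3 0.8 2.1]
[[285.59500155 111.02282885]
 [367.06273361 111.28026419]
 [361.20794845 271.35546472]
 [289.52587903 271.10606588]
 [326.23961538 143.8031723 ]
 [325.59414611 249.80428244]]
```

View pics/w9.png

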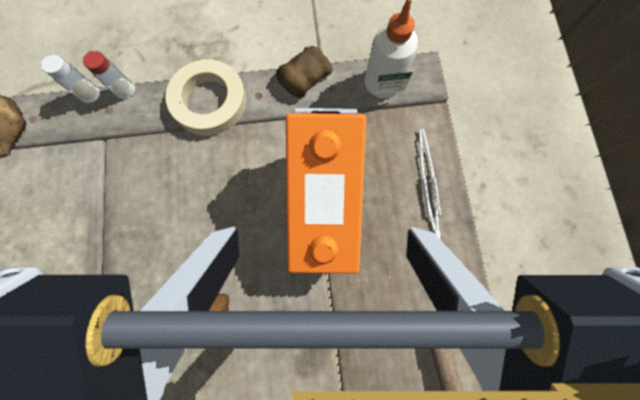

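View pics/w9b.png

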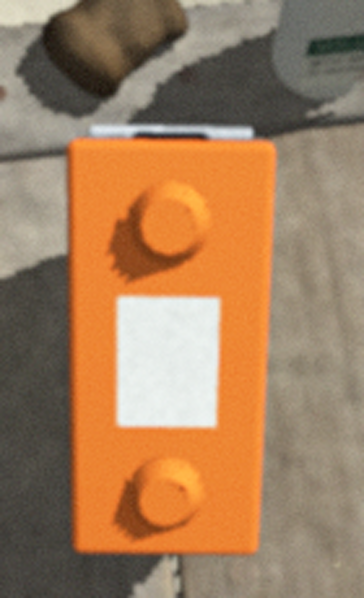

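Run:
```python
from h import *
from station import env
z=np.load("w9.npz");s=dict(tool_rot=z["R"],tcp_pos=z["p"]);c=cam(env,"wrist",s)
P=(np.array([(68,140),(276,140),(258,553),(75,553)])+.5)/2.6-.5+[260,60]
for fz in(True,False):
  for tl in (.46,.5,.54):
    p,r=fit([(c,[0,1,2,3],P)],[.5372,-.2256,.071,-.12],tl,fz,.071);print(tl,p,r.round(1).ravel(),(r**2).sum())
p,_=fit([(c,[0,1,2,3],P)],[.5372,-.2256,.071,-.12],.5,True,.071)
Rc,_=pose(p,.5)
print((np.array(p[:3])-z["p"])@z["R"])
go(env,p[:3]+.002*Rc[:,2],p[3],.5)
```

```text
0.46 [ 0.53553407 -0.22460808  0.071      -0.13013969] [-0.6 -1.9  0.3 -1.1  1.2  1.8 -0.9  1.1] 11.805171967894815
0.5 [ 0.53588084 -0.22465368  0.071      -0.1299124 ] [-1.  -1.   0.6 -0.2  0.9  0.9 -0.5  0.2] 4.270834641875039
0.54 [ 0.53626181 -0.22470356  0.071      -0.12967993] [-1.3  0.   1.   0.7  0.5 -0.1 -0.1 -0.8] 4.108976907596273
0.46 [ 0.5367635  -0.22479571  0.0661973  -0.13016367] [ 0.2 -0.4 -0.5  0.4  0.6  0.4 -0.2 -0.4] 1.266393002815684
0.5 [ 0.53654384 -0.22475464  0.06845578 -0.12992726] [-0.5 -0.2  0.2  0.5  0.6  0.2 -0.2 -0.5] 1.312102084766747
0.54 [ 0.53625007 -0.22470178  0.07104428 -0.12967963] [-1.3 -0.   1.   0.7  0.5 -0.1 -0.1 -0.8] 4.108080364938081
[0.30403955 0.00382325 0.0018736 ]
t 13.35 shift tool mm [121.7   1.2   1. ] rot deg [ 0.56 -0.26  0.81] F [-0.1 -0.   0.1] goal [ 0.44917052 -0.21332513  0.23107106]
 in goal axes [121.7  -0.5   0.4]
```

Call:
play_rows(steps=[[0.094, [0.024, 0, 0.0005], [0.5, -0.2, 0.8]], [0.094, [0.024, 0, 0.0005], [0, 0, 0]], [0.094, [0.02, 0, 0], [0, 0, 0]], [0.094, [0.012, 0, 0], [0, 0, 0]], [0.094, [0, 0, 0], [0, 0, 0]]])

```text
t: 13.85
tcp_pos: [0.4307, -0.2119, 0.2672]
tool_rot: [[0.479, 0.868, -0.13], [-0.064, -0.113, -0.992], [-0.876, 0.483, 0.002]]
wrist_force: [0.5, -0.0, 0.3]
gripper_width: 0.998
```

Run:
```python
from h import *
from station import env
Rc,_=pose([0,0,0,-.13],.5)
go(env,np.array([.536,-.2247,.071])+.001*Rc[:,2],-.13,.5)
s=env.sense();f=env.grab_frame("wrist");cv2.imwrite("pics/w10.png",f)
f=env.grab_frame("side");cv2.imwrite("pics/s10.png",cv2.resize(f[150:310,250:410],None,fx=3.7,fy=3.7,interpolation=cv2.INTER_CUBIC))
```

```text
t 13.85 shift tool mm [41.6 -1.1 -1. ] rot deg [ 0.04  0.09 -0.23] F [ 0.5 -0.   0.3] goal [ 0.44976605 -0.213426    0.23019348]
 in goal axes [41.6 -1.  -0.9]
```

View pics/w10.png

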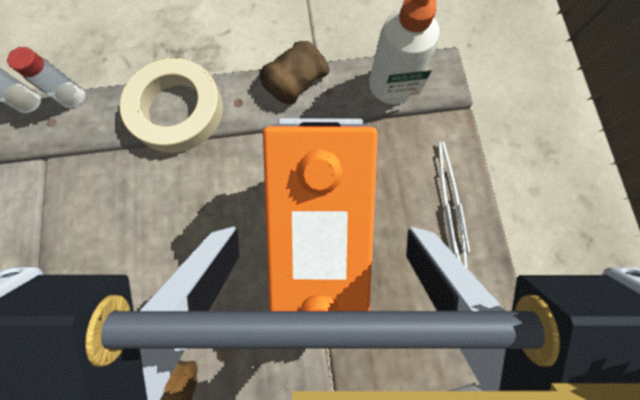

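View pics/s10.png

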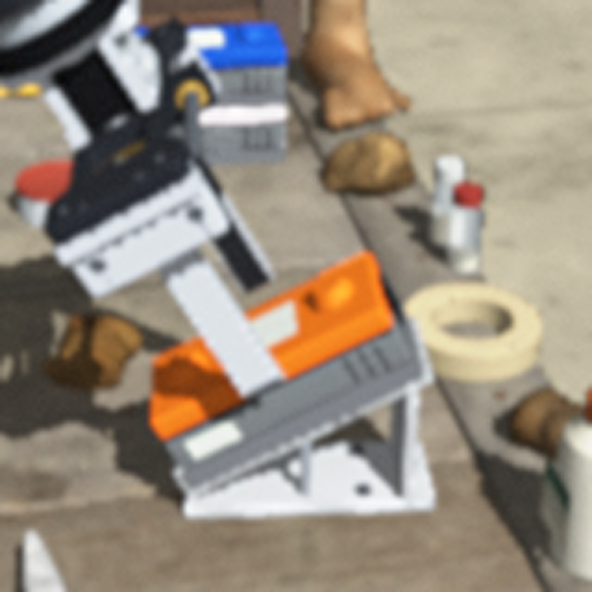

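Call:
play_rows(steps=[[0.094, [0.015, -0.001, -0.0007], [0, 0, -0.2]], [0.094, [0.015, 0, 0], [0, 0, 0]], [0.094, [0.01, 0, 0], [0, 0, 0]], [0.094, [0.003, 0, 0], [0, 0, 0]], [0.094, [0, 0, 0], [0, 0, 0]]])

```text
t: 14.45
tcp_pos: [0.4505, -0.2146, 0.2336]
tool_rot: [[0.482, 0.866, -0.131], [-0.068, -0.112, -0.991], [-0.874, 0.487, 0.005]]
wrist_force: [-1.1, 0.5, 0.9]
gripper_width: 1.0
```

Run:
```python
from h import *
from station import env
Rc,_=pose([0,0,0,-.13],.5)
go(env,np.array([.536,-.2247,.071])+.001*Rc[:,2],-.13,.5)
f=env.grab_frame("side");cv2.imwrite("pics/s11.png",cv2.resize(f[150:310,250:410],None,fx=3.7,fy=3.7,interpolation=cv2.INTER_CUBIC))
```

```text
t 14.45 shift tool mm [ 2.5 -2.5 -1.1] rot deg [ 0.09  0.28 -0.47] F [-1.1  0.5  0.9] goal [ 0.44976605 -0.213426    0.23019348]
 in goal axes [ 2.5 -2.4 -1.1]
```

View pics/s11.png

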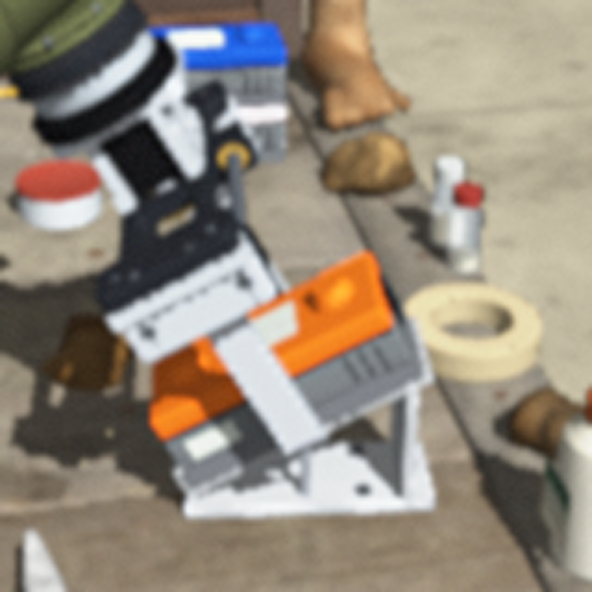

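Call:
play_rows(steps=[[0.094, [0, -0.002, -0.001], [0, 0.2, -0.4]], [0.094, [0, 0, 0], [0, 0, 0]], [0.06, [0, 0, 0], [0, 0, 0]], [0.03, [0, 0, 0], [0, 0, 0]], [0.03, [0, 0, 0], [0, 0, 0]]])

```text
t: 15.0
tcp_pos: [0.4484, -0.2134, 0.2344]
tool_rot: [[0.478, 0.869, -0.129], [-0.064, -0.112, -0.992], [-0.876, 0.482, 0.003]]
wrist_force: [0.2, 0.0, -0.4]
gripper_width: 0.781
```

Call:
play_rows(steps=[[0.03, [0, 0, 0], [0, 0, 0]], [0.03, [0, 0, 0], [0, 0, 0]], [0.03, [0, 0, 0], [0, 0, 0]], [0.03, [0, 0, 0], [0, 0, 0]], [0.03, [0, 0, 0], [0, 0, 0]]])

```text
t: 15.5
tcp_pos: [0.4484, -0.2133, 0.2344]
tool_rot: [[0.478, 0.869, -0.129], [-0.064, -0.112, -0.992], [-0.876, 0.482, 0.003]]
wrist_force: [-0.6, 0.1, -0.0]
gripper_width: 0.636
```

Run:
```python
from h import *
from station import env
Rc,_=pose([0,0,0,-.13],.5)
go(env,np.array([.536,-.2247,.071])+.001*Rc[:,2],-.13,.5)
print(env.sense()["gripper_width"],env.sense()["tool_rot"],env.sense()["tcp_pos"])
```

```text
t 15.5 shift tool mm [ 4.3 -0.9 -0.1] rot deg [ 0.11  0.1  -0.16] F [-0.6  0.1 -0. ] goal [ 0.44976605 -0.213426    0.23019348]
 in goal axes [ 4.3 -0.9 -0.1]
0.6361375487130515 [[ 0.47761482  0.86908245 -0.12876247]
 [-0.06428661 -0.11159576 -0.99167213]
 [-0.87621419  0.48191501  0.00257057]] [ 0.44843225 -0.21333675  0.23442054]
```

Call:
play_rows(steps=[[0.03, [-0.004, 0, 0], [0, 0, 0]], [0.03, [-0.01, 0, 0], [0, 0, 0]], [0.03, [-0.02, 0, 0], [0, 0, 0]], [0.03, [-0.025, 0, 0], [0, 0, 0]], [0.03, [-0.025, 0, 0], [0, 0, 0]]])

```text
t: 16.0
tcp_pos: [0.4062, -0.2071, 0.3081]
tool_rot: [[0.471, 0.873, -0.128], [-0.06, -0.113, -0.992], [-0.88, 0.475, -0.0]]
wrist_force: [0.2, 0.4, -3.7]
gripper_width: 0.636
```

Call:
play_rows(steps=[[0.03, [-0.025, 0.01, 0], [0, 0, 0]], [0.03, [-0.025, 0.015, 0], [0, 0, 0]], [0.03, [-0.02, 0.015, 0], [0, 0, 0]], [0.03, [-0.01, 0.01, 0], [0, 0, 0]], [0.03, [0, 0, 0], [0, 0, 0]]])

```text
t: 16.5
tcp_pos: [0.4081, -0.2068, 0.4097]
tool_rot: [[0.47, 0.873, -0.13], [-0.063, -0.114, -0.992], [-0.88, 0.474, 0.002]]
wrist_force: [-1.0, 0.7, -3.7]
gripper_width: 0.633
```

Run:
```python
from h import *
from station import env
s=env.sense();print(s["gripper_width"],s["tcp_pos"])
go(env,[.54,.09,.215],-.0755)
f=env.grab_frame("wrist");cv2.imwrite("pics/w12.png",f)
```

```text
0.6325550405864541 [ 0.40814097 -0.20676872  0.40968723]
t 16.5 shift tool mm [  55.8   74.6 -311.4] rot deg [ -3.05   0.88 -28.3 ] F [-1.   0.7 -3.7] goal [0.54   0.09   0.3954]
 in goal axes [  14.3  109.1 -305.9]
```

View pics/w12.png

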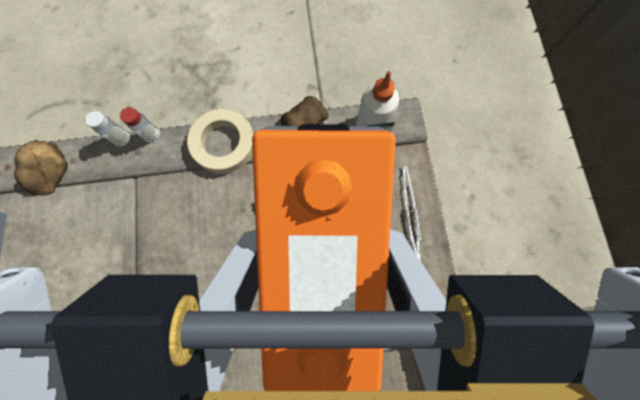

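Call:
play_rows(steps=[[0.03, [0, 0.01, -0.01], [-0.6, 0.2, -5.6]], [0.03, [0, 0.01, -0.02], [-0.6, 0.2, -5.6]], [0.03, [0, 0.01, -0.03], [-0.6, 0.2, -5.6]], [0.03, [0, 0.01, -0.03], [-0.6, 0.1, -5.6]], [0.03, [0, 0.01, -0.03], [-0.6, 0.1, -5.6]]])

```text
t: 17.05
tcp_pos: [0.4661, -0.0911, 0.4172]
tool_rot: [[-0.022, 0.996, -0.082], [0.001, -0.082, -0.997], [-1.0, -0.022, 0.001]]
wrist_force: [0.2, 1.2, -3.6]
gripper_width: 0.638
```

Run:
```python
from h import *
from station import env
go(env,[.54,.09,.22],-.0755)
```

```text
t 17.05 shift tool mm [  15.3   59.2 -186.6] rot deg [-0.37  0.05  1.25] F [ 0.2  1.2 -3.6] goal [0.54   0.09   0.4004]
 in goal axes [  16.8   60.1 -186.2]
```

Call:
play_rows(steps=[[0.03, [0.003, 0.012, -0.037], [-0.3, 0, 1.0]], [0.03, [0.003, 0.012, -0.037], [0, 0, 0.2]], [0.03, [0.003, 0.012, -0.037], [0, 0, 0]], [0.03, [0.003, 0.012, -0.037], [0, 0, 0]], [0.03, [0.003, 0.012, -0.037], [0, 0, 0]]])

```text
t: 17.55
tcp_pos: [0.5404, 0.0954, 0.3944]
tool_rot: [[-0.014, 0.997, -0.077], [-0.0, -0.077, -0.997], [-1.0, -0.014, 0.001]]
wrist_force: [0.7, -0.6, -3.8]
gripper_width: 0.635
```

Call:
play_rows(steps=[[0.03, [0.0, 0.002, 0.0], [0, 0, 0]], [0.03, [0, 0, 0], [0, 0, 0]], [0.03, [0, 0, 0], [0, 0, 0]], [0.03, [0, 0, 0], [0, 0, 0]], [0.03, [0, 0, 0], [0, 0, 0]]])

```text
t: 18.05
tcp_pos: [0.5418, 0.0969, 0.3894]
tool_rot: [[-0.021, 0.997, -0.074], [-0.0, -0.074, -0.997], [-1.0, -0.021, 0.002]]
wrist_force: [-0.3, 0.2, -2.7]
gripper_width: 0.636
```

Run:
```python
from h import *
from station import env
go(env,[.5523,.2015,.155],-.0755)
s=env.sense();f=env.grab_frame("wrist");cv2.imwrite("pics/w13.png",f);np.savez("w13.npz",R=s["tool_rot"],p=s["tcp_pos"])
c=cam(env,"wrist",s);R,t=pose([.5523,.2015,.069,-.0755]);print(proj(C@R.T+t,c))
R=s["tool_rot"]@np.array([[0,0,-1],[1,0,0],[0,-1,0]])
for dx in(.1821,.1857):print(proj(C@R.T+s["tcp_pos"]+s["tool_rot"]@[dx,0,0],c)[[0,1,4]])
cv2.imwrite("pics/w13b.png",cv2.resize(f[110:230,230:410],None,fx=4,fy=4,interpolation=cv2.INTER_CUBIC))
```

```text
t 18.05 shift tool mm [  53.7    3.9 -105.2] rot deg [0.11 0.1  1.22] F [-0.3  0.2 -2.7] goal [0.5523 0.2015 0.3354]
 in goal axes [  54.     2.6 -105.1]
[[147.68477902 105.68649782]
 [225.18309258 105.75881034]
 [236.44720581 258.98840684]
 [168.05793783 258.97002513]
 [185.68756167 136.77581029]
 [196.46449961 238.14369446]]
[[247.08291392 127.03407407]
 [398.6620723  126.88280319]
 [322.92027776 188.14915435]]
[[248.96640659 126.55824123]
 [396.75426322 126.4106157 ]
 [322.9070146  186.11610141]]
```

View pics/w13.png

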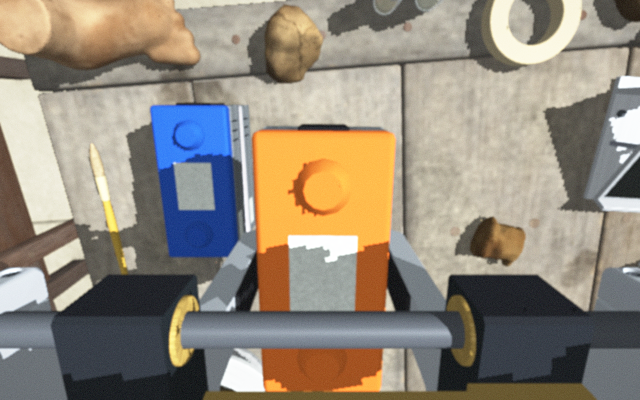

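View pics/w13b.png

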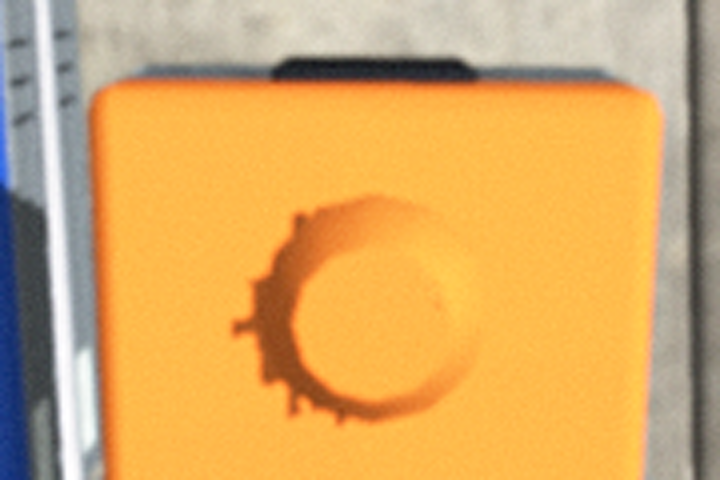

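Call:
play_rows(steps=[[0.03, [0, 0.002, -0.02], [0, 0.1, 1.0]], [0.03, [0.005, 0.001, -0.022], [0, 0, 0.2]], [0.03, [0.01, 0.001, -0.022], [0, 0, 0]], [0.03, [0.01, 0, -0.022], [0, 0, 0]], [0.03, [0.01, 0, -0.015], [0, 0, 0]]])

```text
t: 18.6
tcp_pos: [0.5541, 0.1963, 0.3562]
tool_rot: [[0.006, 0.997, -0.081], [0.001, -0.081, -0.997], [-1.0, 0.006, -0.001]]
wrist_force: [-0.4, 0.4, -3.2]
gripper_width: 0.638
```

Call:
play_rows(steps=[[0.03, [0.003, 0, 0], [0, 0, 0]], [0.03, [0.002, 0, 0], [0, 0, 0]], [0.03, [0, 0, 0], [0, 0, 0]], [0.03, [0, 0, 0], [0, 0, 0]], [0.03, [0, 0, 0], [0, 0, 0]]])

```text
t: 19.1
tcp_pos: [0.5542, 0.1951, 0.3503]
tool_rot: [[0.005, 0.997, -0.081], [0.0, -0.081, -0.997], [-1.0, 0.005, -0.001]]
wrist_force: [0.1, -0.2, -3.7]
gripper_width: 0.639
```

Run:
```python
from h import *
from station import env
go(env,[.5535,.2014,.145],-.0755)
s=env.sense();f=env.grab_frame("wrist");np.savez("w14.npz",R=s["tool_rot"],p=s["tcp_pos"])
c=cam(env,"wrist",s);R,t=pose([.5523,.2015,.069,-.0755]);print(proj(C@R.T+t,c)[:2])
cv2.imwrite("pics/w14b.png",cv2.resize(f[100:160,235:405],None,fx=4.5,fy=4.5,interpolation=cv2.INTER_CUBIC))
```

```text
t 19.1 shift tool mm [24.9 -1.3 -6.3] rot deg [-0.34 -0.03 -0.27] F [ 0.1 -0.2 -3.7] goal [0.5535 0.2014 0.3254]
 in goal axes [24.9 -1.2 -6.3]
[[268.92678328 124.87826562]
 [357.26232035 124.26044958]]
```

View pics/w14b.png

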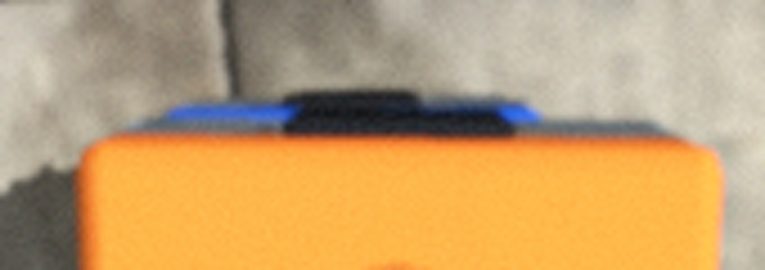

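Call:
play_rows(steps=[[0.03, [0.006, -0.001, -0.003], [-0.3, 0, -0.25]], [0.03, [0.007, 0, -0.002], [0, 0, 0]], [0.03, [0.006, 0, 0], [0, 0, 0]], [0.03, [0.003, 0, 0], [0, 0, 0]], [0.03, [0, 0, 0], [0, 0, 0]]])

```text
t: 19.65
tcp_pos: [0.5536, 0.2002, 0.3263]
tool_rot: [[-0.0, 0.997, -0.076], [0.001, -0.076, -0.997], [-1.0, -0.0, -0.001]]
wrist_force: [-0.2, 1.2, -3.7]
gripper_width: 0.638
```

Run:
```python
from h import *
from station import env
go(env,[.5535,.2014,.1186],-.0755)
s=env.sense();f=env.grab_frame("wrist");
c=cam(env,"wrist",s);R,t=pose([.5523,.2015,.069,-.0755]);print(proj(C@R.T+t,c)[:2])
cv2.imwrite("pics/w15b.png",cv2.resize(f[100:160,235:405],None,fx=4.5,fy=4.5,interpolation=cv2.INTER_CUBIC))
```

```text
t 19.65 shift tool mm [27.3 -0.1 -1.1] rot deg [-0.03 -0.03  0.  ] F [-0.2  1.2 -3.7] goal [0.5535 0.2014 0.299 ]
 in goal axes [27.3 -0.1 -1.2]
[[271.6364794  122.63381704]
 [370.17975482 122.47715001]]
```

View pics/w15b.png

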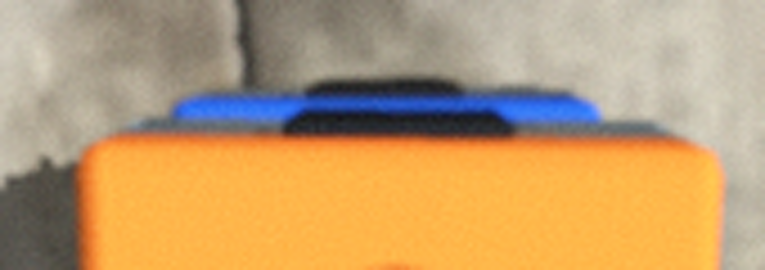

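Call:
play_rows(steps=[[0.03, [0.006, 0, -0.001], [0, 0, 0]], [0.03, [0.005, 0, 0], [0, 0, 0]], [0.03, [0.003, 0, 0], [0, 0, 0]], [0.03, [0.002, 0, 0], [0, 0, 0]], [0.03, [0.001, 0, 0], [0, 0, 0]]])

```text
t: 20.2
tcp_pos: [0.5538, 0.2013, 0.3084]
tool_rot: [[0.001, 0.997, -0.076], [0.001, -0.076, -0.997], [-1.0, 0.001, -0.001]]
wrist_force: [-0.6, 0.4, -3.9]
gripper_width: 0.638
```

Run:
```python
from h import *
from station import env
go(env,[.5535,.2014,.1186],-.0755)
f=env.grab_frame("side");cv2.imwrite("pics/s16.png",cv2.resize(f[120:220,260:350],None,fx=6,fy=6,interpolation=cv2.INTER_CUBIC))
```

```text
t 20.2 shift tool mm [ 9.4 -0.3 -0.1] rot deg [-0.04 -0.05 -0.05] F [-0.6  0.4 -3.9] goal [0.5535 0.2014 0.299 ]
 in goal axes [ 9.4 -0.3 -0.1]
```

View pics/s16.png

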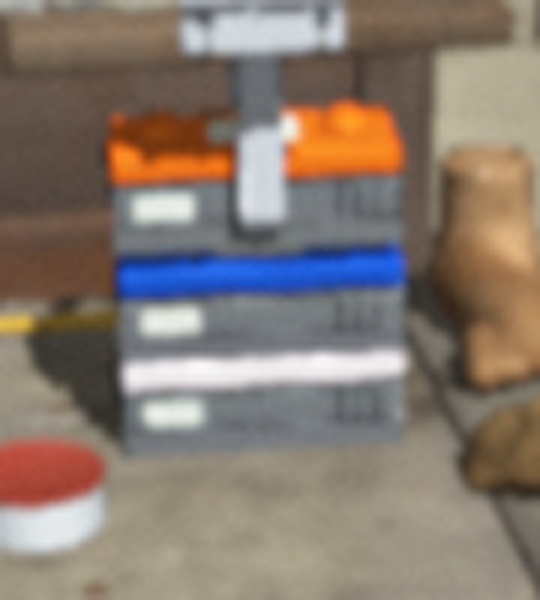

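Aligned, with no contact yet. I'll descend slowly.

Call:
play_rows(steps=[[0.03, [0.002, 0, 0], [0, 0, 0]], [0.03, [0.0015, 0, 0], [0, 0, 0]], [0.03, [0.0015, 0, 0], [0, 0, 0]], [0.03, [0.0015, 0, 0], [0, 0, 0]], [0.03, [0.001, 0, 0], [0, 0, 0]]])

```text
t: 20.75
tcp_pos: [0.5538, 0.2013, 0.3006]
tool_rot: [[0.001, 0.997, -0.076], [0.001, -0.076, -0.997], [-1.0, 0.001, -0.001]]
wrist_force: [-0.3, -0.3, -4.7]
gripper_width: 0.638
```

Call:
play_rows(steps=[[0.03, [0.001, 0, 0], [0, 0, 0]], [0.03, [0.001, 0, 0], [0, 0, 0]], [0.03, [0.001, 0, 0], [0, 0, 0]], [0.03, [0.001, 0, 0], [0, 0, 0]], [0.03, [0.001, 0, 0], [0, 0, 0]]])

```text
t: 21.25
tcp_pos: [0.5536, 0.2014, 0.2996]
tool_rot: [[0.003, 0.997, -0.076], [0.001, -0.076, -0.997], [-1.0, 0.003, -0.001]]
wrist_force: [-5.9, -1.5, 7.4]
gripper_width: 0.634
```

Call:
play_rows(steps=[[0.03, [0.0015, 0, 0], [0, 0, 0]], [0.03, [0.0015, 0, 0], [0, 0, 0]], [0.03, [0.0015, 0, 0], [0, 0, 0]], [0.03, [0.0015, 0, 0], [0, 0, 0]], [0.03, [0.0015, 0, 0], [0, 0, 0]]])

```text
t: 21.75
tcp_pos: [0.5532, 0.2014, 0.2996]
tool_rot: [[0.006, 0.997, -0.076], [0.001, -0.076, -0.997], [-1.0, 0.006, -0.001]]
wrist_force: [-6.9, -1.5, 12.3]
gripper_width: 0.635
```

Run:
```python
from h import *
from station import env
go(env,[.5535,.2014,.1186],-.0755)
f=env.grab_frame("side");cv2.imwrite("pics/s17.png",cv2.resize(f[120:220,260:350],None,fx=6,fy=6,interpolation=cv2.INTER_CUBIC))
```

```text
t 21.75 shift tool mm [ 0.6  0.3 -0.1] rot deg [-0.02 -0.06 -0.34] F [-6.9 -1.5 12.3] goal [0.5535 0.2014 0.299 ]
 in goal axes [ 0.6  0.3 -0.1]
```

View pics/s17.png

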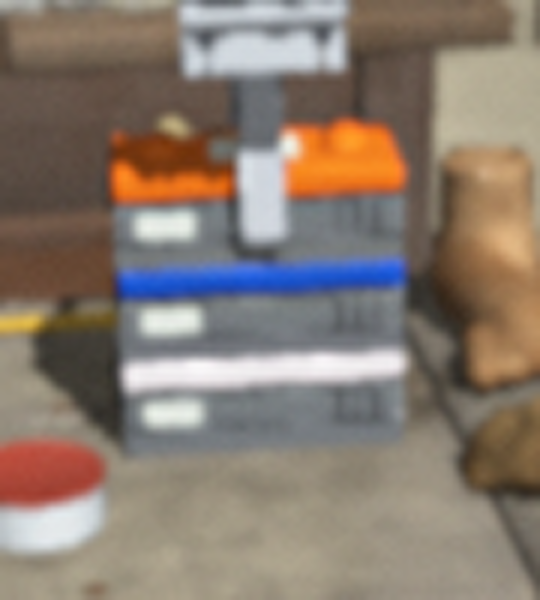

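Call:
play_rows(steps=[[0.03, [0, 0, 0], [0, 0, -0.3]], [0.065, [0, 0, 0], [0, 0, 0]], [0.075, [0, 0, 0], [0, 0, 0]], [0.094, [0, 0, 0], [0, 0, 0]], [0.094, [0, 0, 0], [0, 0, 0]]])

```text
t: 22.3
tcp_pos: [0.5534, 0.2015, 0.3008]
tool_rot: [[0.003, 0.997, -0.076], [0.002, -0.076, -0.997], [-1.0, 0.003, -0.002]]
wrist_force: [-0.3, -0.6, 0.0]
gripper_width: 0.908
```

Call:
play_rows(steps=[[0.094, [-0.005, 0, 0], [0, 0, 0]], [0.094, [-0.015, 0, 0], [0, 0, 0]], [0.094, [-0.03, 0, 0], [0, 0, 0]], [0.094, [-0.04, 0, 0], [0, 0, 0]], [0.094, [-0.03, 0, 0], [0, 0, 0]]])

```text
t: 22.8
tcp_pos: [0.5527, 0.2011, 0.4244]
tool_rot: [[-0.003, 0.997, -0.076], [0.0, -0.076, -0.997], [-1.0, -0.003, 0.0]]
wrist_force: [0.2, 0.6, -0.2]
gripper_width: 0.997
```

Run:
```python
from h import *
from station import env
s=env.sense();print(s["gripper_width"],s["tcp_pos"],s["t"])
f=env.grab_frame("side");cv2.imwrite("pics/s18.png",cv2.resize(f[120:220,260:350],None,fx=6,fy=6,interpolation=cv2.INTER_CUBIC));cv2.imwrite("pics/s18f.png",f)
f=env.grab_frame("wrist");cv2.imwrite("pics/w18.png",f)
c=cam(env,"side")
for z in(.023,.069,.115):
    R,t=pose([.5525,.2014,z,-.0755]);q=proj(C@R.T+t,c);print((q-[260,120])*6)
```

```text
0.9970115858519304 [0.55273973 0.20113376 0.42438782] 22.8
[[382.9572625  300.87625189]
 [397.82225767 349.00299742]
 [116.02803536 362.53023584]
 [113.7452223  313.34536259]
 [341.72135176 310.9701864 ]
 [163.2829695  319.28529502]]
[[382.72269418 211.17271134]
 [397.83139045 255.85280099]
 [111.15781877 268.69147776]
 [109.06076851 222.99995228]
 [340.78644256 218.92534006]
 [159.3212799  226.80515782]]
[[382.48032005 118.48407358]
 [397.84084187 159.45261951]
 [106.11596866 171.54570536]
 [104.21893027 129.61919082]
 [339.81953623 123.73027183]
 [155.22313884 131.13975088]]
```

View pics/s18.png

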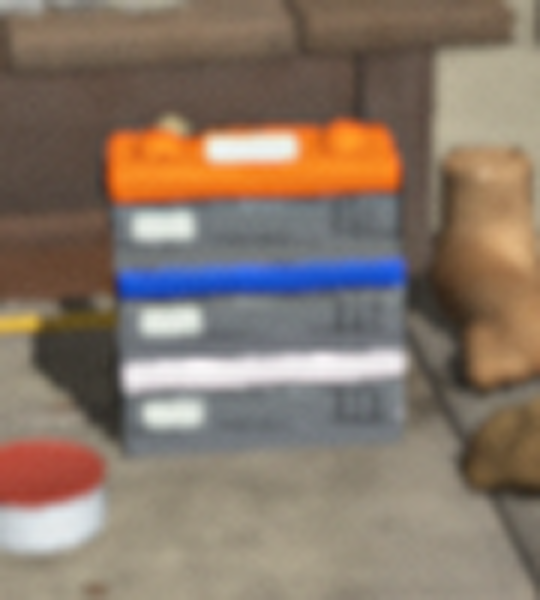

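View pics/w18.png

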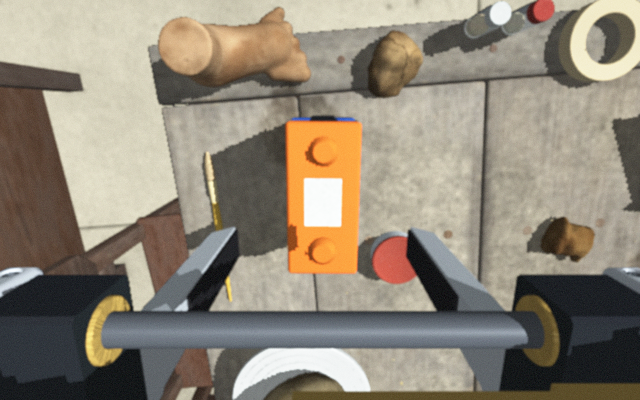

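View pics/s18f.png

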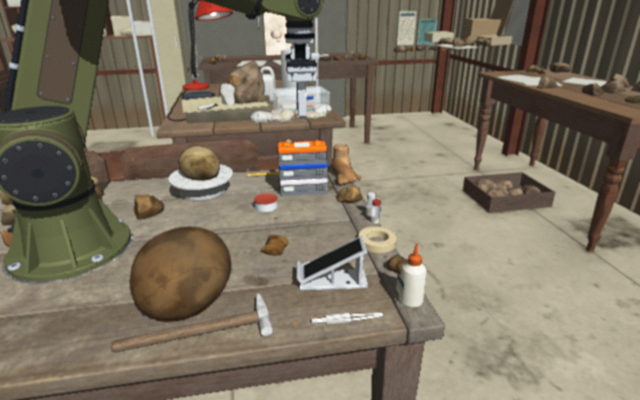

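Run:
```python
from station import env
print(env.job_done())
```

```text
the job is handed in; nothing more can be done
None
```

The three cases are stacked where the white-lidded one stands: blue on white, then orange level on top. I handed the job in at about 23 s of the 61 s allowed.

- **Blue case:** I pressed it down until it met contact at about 14 N. The arm stopped within 1 mm of the height expected for a locked fit.
- **Orange case:** I lifted it off the stand with the gripper tilted to match the slope, levelled it in the air and lowered it slowly. It met contact at about 12 N, also within about 1 mm of the expected height; resting on the lugs would have left it about 8 mm higher.
- **Final pictures:** In the side view the spacing between lids matches one 46 mm step per case at both ends, to about 1 mm. That is consistent with every case being seated, level and lid up. The gripper is clear of everything. The stand is empty, and the other objects look to be where they were.

After I let go, the orange case looked shifted about 1–2 mm toward the robot. That is within the lugs' 2.5 mm play.

My position estimates for the white case differed by about 3 mm between pictures. I settled this by lining up the edges of the upper and lower cases directly in the wrist view. No check failed.

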